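# Crank up the drying bar and hang the coupon saddles

### The arm

A 7-joint arm with a two-finger parallel gripper is mounted at the origin on a cart in front of the work surface, level with it; the furniture and walls round the work are solid. World frame = base frame: x ahead of the robot, y to its left, z up, the work surface at z = 0. Lengths are in m, angles in rad, forces in N, time in s.
With the tool pointing down it reaches from about 0.4 to 0.85 m from the base axis. Payload 4.4 kg.
Tool frame: the origin (TCP) lies between the finger pads; the fingertips stand 8 mm ahead of it and the grasp point (between the pads) lies 11 mm behind it (manip.finger_overhang is the distance from the TCP to the fingertips, in m); z points along the fingers, y is the line along which they close (so a half turn about z gives the same grasp; the last joint's range is limited). The gripper opens to 94 mm and grips with 3 to 60 N. Pads are 16 mm wide; open, the fingers measure 119 mm over their backs; the gripper's body (75 mm by 177 mm) begins 78 mm behind the grasp point.
Start: joints at [1.058, 0.628, 0.038, 1.517, -0.027, 0.996, -0.02], TCP at [0.281, -0.586, 0.213] pointing down, gripper open.
Joint ranges: [-3.06, 3.06], [-0.37, 2.12], [-1.25, 1.32], [0.18, 2.47], [-1.1, 4.24], [0.23, 1.98], [-2.94, 2.94]. Speed limits (rad/s): [2.57, 2.57, 3.14, 3.14, 3.14, 3.14, 3.14].

### API

Orientations are given as a unit quaternion [x, y, z, w].
In Python, from bench import manip gives the robot as it stands. The module is installed in compiled form; this text tells all that it offers.
- The arm moves only by the shell command python3 -m inch 'ROWS' [FORCE]. ROWS is JSON, a list of rows, each an object of numbers: "grip": the closure, from 0 (fully open) to 1 (shut); "x", "y", "z": the shift along the tool's x, y, z in cm; "rx", "ry", "rz": the turn, a rotation vector about the tool's x, y, z in degrees. A call has 1 to 8 rows; each row shifts and turns the commanded pose from where the row before left it, along the tool's axes as they then stand; what a row does not reach is not made up. A row lasts 1/10 s, in which the tool goes at most 50 mm and 8.59 degrees, less where a joint would pass 70% of its speed; a pose out of reach is approached as far as the arm can. A call is refused whole if a number of a shift passes 5 or a number of a turn 8.59, either way. A call with a gripper value outside its range is refused whole. The fingers move at their own pace and stop on an object; FORCE is the grip in N (left out, the last holds). Time passes only in rows, so rows that do not move let the fingers close. It gives the time, the measured TCP pose, the force, the opening and the grip force at its end, in the units of the state.
- manip.observe(): the state, without advancing time (a new reading comes with each control period).
- manip.get_image(name): name is "scene" or "top" or "wrist"; returns the picture (420x560x3 uint8, red, green, blue); there is no depth.
- manip.calibration(name): a dict with "fx", "fy", "cx", "cy" (pixels), "origin" and "orientation" of the camera in the world. Camera axes: x right, y up, looking along -z (the intrinsics and any distortion apply to the point x, -y, -z); pixel columns grow to the right and rows downward; lengths in m; the calibration is good to about 2 mm. A picture is of the moment at which its call begins: read the wrist's pose just before it. calibration takes no time and is no camera call; for the wrist camera it gives the pose at the moment of the call.
- manip.hand_in(): hands the job in; it is judged then, once.
Trained networks look in the newest picture that a camera, given by its name, has taken for a name from the list of things; names that differ only in an ending like _2 or _b are one class to them, and where a whole thing is asked for, a point or a joint stands for the part that bears it (a point fixed in the world has none). Each returns a list of dicts, best first, with "p" (0 to 1); they miss things now and then, are a little off and sometimes report something else, mostly with a low value. They report only what shows in the picture. A call takes as long as a camera call. They do not tell look-alikes from the thing itself.
- manip.look_for(camera, query): "point" ([column, row] in pixels, amid what is visible of it).
The state is a dict: "t": time; "q": joint angles; "dq": joint speeds; "joint_efforts": joint torques, N m; "ee_pos": TCP position; "tool_rot": TCP orientation; "contact_force": force on the tool from outside, world axes, zero at the start; "ft_torque": the same for the moment, N m; "width": opening from 0.0 (shut) to 1.0 (fully open); "finger_force": force on a finger pad.
Only numpy, scipy, OpenCV 4.12 (cv2) and the standard library are available. Lean on these libraries where they do the work, as an engineer would, in place of code of your own. Each camera call takes 0.05 s, during which the arm holds its last target. There are 200 camera calls.

### The job

Put the coated test saddles out to dry: fold the red crank handle fully up, wind the stand's hanging bar all the way up with it (clockwise from above), and hang every blue saddle astride the bar, square to it and with a clear gap between neighbours. Leave the bar fully up and the crank handle folded flat again.

Things in the scene. Friction and masses are not known exactly. Their poses are not given: they have to be found in the camera images.
- crank_axis (a point): Point on the crank's upright axis, 132 mm above the bench, level with the handle's fold hinge. The crank sits on a grey gearbox (84 x 84 mm, 80 mm high) at the right-hand end of a drying stand; hub radius 12 mm, arm 12 mm wide, 112 to 120 mm above the bench. Fixed; its axes are those of the stand.
- handle_hinge (a point): Fold hinge at the outer end of the crank arm, 60 mm from the crank's axis, 132 mm above the bench; goes round with the crank. The hinge axis is level and tangential to the crank's circle.
- handle_grip (a point): Centre of the red handle, 30 mm from its fold hinge: a round sleeve, 18 mm in diameter, 8 to 49 mm from the hinge, that spins freely on its pin. Folded, it lies level over the crank arm (which is narrower, so fingers can straddle both) and points from the hinge to the crank's axis; unfolded it stands upright, tip 184 mm above the bench.
- handle (a joint): Fold angle of the red handle: 0 folded flat over the arm, 1.571 (stop) standing upright. Stiff by friction (0.07 N m), stays where it is left.
- crank (a joint): Crank angle, grows clockwise seen from above, from 0 to a stop at 18.850 (three full turns). At 0 and at 18.850 the arm points along the stand's -x (to the robot's side). Friction 0.12 N m; stays where it is left. Starts between 0 and 1.2.
- bar (a joint): Height of the hanging bar above its lowest place, 0 to 0.080 m (stop); driven by the crank, 4.24 mm per radian, clockwise raises. The bar's centre line is 70 mm above the bench at 0 and 150 mm when fully up.
- bar_mid (a point): Middle of the level steel bar (12 mm thick), moves up and down with it; y along the bar, z up, x across. The bar runs between posts (16 mm thick, tops 173 mm above the bench) at y = -125 and 125 mm; saddles can hang from y = -105 to 105 mm. Beneath it lies a flat tie, 24 mm wide, top 13 mm above the bench. Crank axis at x = -10, y = -260 mm. The stand is fixed.
- saddle_1_mid (a point): Saddle, may be absent: blue strap bent to an upside-down U, standing on the bench, an aluminium block outside each foot; 80 mm high, 0.15 kg. The point is its centre, 40 mm above the feet; z up to the crown, x across the legs, y along the strap's width. Legs straight up to 66 mm, 44 mm over the outsides, where they can be gripped above the blocks; 36 mm apart inside.
- saddle_2_mid (a point): Centre of another saddle, like saddle_1, may be absent. Strap 24 mm wide, 4 mm thick; flat crown with its underside 76 mm above the feet; blocks 14 x 36 mm and 20 mm high, 72 mm over both in x. Hung on the bar, this point is 30 mm below the bar's centre line.
- saddle_3_mid (a point): Centre of another saddle, the same as saddle_1 and saddle_2, half-way up (40 mm above its feet); may be absent.
- saddle_4_mid (a point): Centre of another saddle, the same as saddle_1 and saddle_2, half-way up (40 mm above its feet); may be absent.
Not all that is in view belongs to the job. What is shaped like the part that bears saddle_1_mid but turquoise or yellow is not meant.

How it is judged:
By the outcome, as a careful person would: the job done as asked, in the order asked, and still so for the second after the job is handed in, with the robot touching nothing.
Of saddle_1, saddle_2, saddle_3, saddle_4 only 2 to 4 are there at a start; the rules pass over those that are not, and their reading is None.
At some moment in a run one of saddle_1, saddle_2, saddle_3, saddle_4 may be knocked a few centimetres aside while the robot is not near it.
Once in a run the grip may slacken for a moment while it holds something.
It also fails if it takes over 210 s, if anything falls off the work surface, if the arm or the gripper's body presses on something with over 40 N, if the wrist force passes 120 N, or if a joint passes its speed limit or range.

## Working session

There is one attempt and no reset: what is moved stays moved. The work goes in short steps, Python scripts to look and compute and a shell command to move; the robot and the scene stay as the last step left them, time stands still between calls to the robot, and variables do not carry over. Pictures are saved under pics/ and viewed, at most 14 in all, crops included, and the job is handed in when it is done.

```bash
mkdir -p pics; cat > h.py <<'E'
import numpy as np, cv2
from bench import manip
from scipy.spatial.transform import Rotation as R
def snap(n,f):
    im=manip.get_image(n); cv2.imwrite('pics/'+f,im[:,:,::-1]); return im
def ray(c,u,v):
    K=np.array([[c['fx'],0,c['cx']],[0,c['fy'],c['cy']],[0,0,1]])
    d=np.array(c.get('distortion',[0]*5),float).ravel() if c.get('distortion') is not None else np.zeros(5)
    p=cv2.undistortPoints(np.array([[[u,v]]],float),K,d)[0,0]
    return R.from_quat(c['orientation']).apply([p[0],-p[1],-1])
def onz(c,u,v,z):
    o=np.array(c['origin']); r=ray(c,u,v); return o+r*(z-o[2])/r[2]
def st():
    s=manip.observe(); print('t',round(s['t'],2),'ee',np.round(s['ee_pos'],4),'F',np.round(s['contact_force'],1),'w',round(s['width'],3),'ff',np.round(s['finger_force'],1),'q',np.round(s['q'],2)); 
    m=R.from_quat(s['tool_rot']).as_matrix(); print(np.round(m,3).tolist()); return s
E
python3 - <<'E'
from h import *
st()
for n in('top','scene','wrist'):
    im=snap(n,n+'0.png'); c=manip.calibration(n); print(n,{k:(np.round(v,4).tolist() if not isinstance(v,str) else v) for k,v in c.items()})
for n in('top','scene'):
    for q in('saddle_1_mid','handle_grip','crank_axis','handle_hinge','bar_mid'):
        print(n,q,[(np.round(d['point'],1).tolist(),round(d['p'],2)) for d in manip.look_for(n,q)])
E
```

```text
t 0.0 ee [ 0.2806 -0.5856  0.2126] F [ 0.1 -0.3  0.7] w 1.0 ff 0.0 q [ 1.06  0.63  0.04  1.52 -0.03  1.   -0.02]
[[0.902, 0.432, -0.001], [0.432, -0.902, 0.002], [-0.0, -0.002, -1.0]]
top {'fx': 476.8414, 'fy': 476.8414, 'cx': 280.9865, 'cy': 211.0857, 'origin': [0.3817, -0.1247, 1.6973], 'orientation': [-0.0268, 0.0303, 0.7137, -0.6993]}
scene {'fx': 408.3871, 'fy': 408.3871, 'cx': 275.7551, 'cy': 208.1284, 'origin': [-0.352, -0.8452, 0.9155], 'orientation': [0.4099, -0.198, -0.3752, 0.8075]}
wrist {'fx': 302.7989, 'fy': 302.7989, 'cx': 277.5702, 'cy': 210.3355, 'origin': [0.346, -0.5551, 0.3843], 'orientation': [-0.1087, 0.0689, -0.5287, 0.839]}
top saddle_1_mid [([344.6, 224.9], 0.68), ([419.0, 257.6], 0.59), ([322.3, 259.7], 0.47), ([284.8, 260.8], 0.45)]
top handle_grip [([215.4, 181.6], 0.19)]
top crank_axis [([251.1, 185.4], 0.82), ([342.2, 223.9], 0.21)]
top handle_hinge [([286.2, 194.4], 0.44)]
top bar_mid [([204.7, 180.9], 0.52)]
scene saddle_1_mid [([267.8, 272.3], 0.92), ([366.8, 326.8], 0.88), ([250.0, 249.6], 0.83), ([314.4, 260.4], 0.57)]
scene handle_grip [([284.6, 197.4], 0.47)]
scene crank_axis [([276.7, 208.4], 0.56)]
scene handle_hinge [([287.6, 199.3], 0.56)]
scene bar_mid [([288.7, 200.2], 0.7), ([250.4, 179.8], 0.62)]
```

View pics/top0.png

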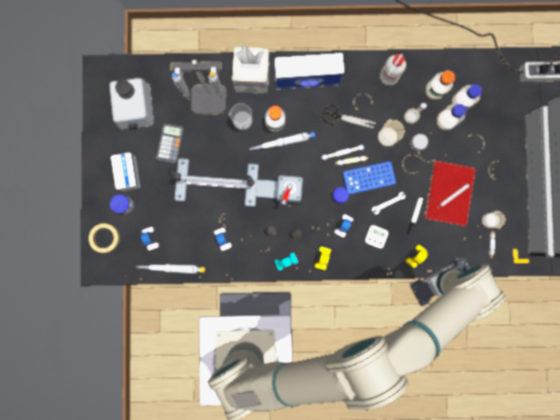

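View pics/scene0.png

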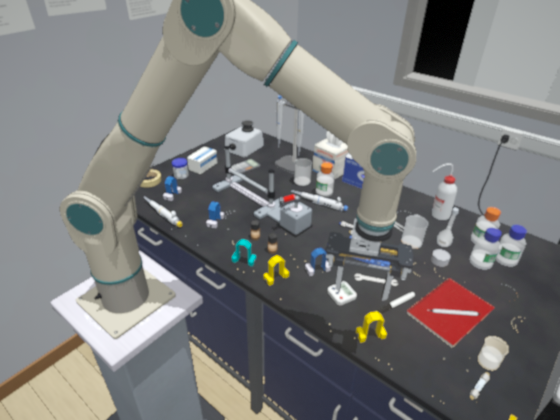

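Top view: three blue saddles at (150,238), (222,239) and (345,226); the stand's bar runs (183,181)–(250,184), and the gearbox is at (289,189). The turquoise and yellow ones are decoys.

```bash
python3 - <<'E'
from h import *
im=cv2.imread('pics/top0.png'); c=manip.calibration('top')
cr=cv2.resize(im[150:260,135:365],None,fx=3.4,fy=3.4,interpolation=cv2.INTER_CUBIC); cv2.imwrite('pics/topc.png',cr)
hsv=cv2.cvtColor(im,cv2.COLOR_BGR2HSV)
def blobs(m,z,lab):
    n,l,s,ce=cv2.connectedComponentsWithStats(m)
    for i in range(1,n):
        if s[i,4]>15:
            pts=np.argwhere(l==i)[:,::-1].astype(np.float32)
            print(lab,s[i,4],ce[i].round(1),np.round(onz(c,*ce[i],z)[:2],4),cv2.minAreaRect(pts))
blobs(cv2.inRange(hsv,(100,130,80),(125,255,255)),.08,'blue')
red=cv2.inRange(hsv,(0,140,110),(6,255,255))|cv2.inRange(hsv,(174,140,110),(180,255,255))
blobs(red,.135,'red')
for p,z in [((183,181),.07),((250,184),.07),((289,189),.08)]: print(p,np.round(onz(c,*p,z),3))
E
```

```text
blue 170 [327.9  80. ] [ 0.967  -0.3066] ((323.058349609375, 80.3172607421875), (8.478398323059082, 34.5548210144043), 85.91438293457031)
blue 148 [287.2  83. ] [ 0.9591 -0.1648] ((290.5, 83.0), (8.0, 27.0), 90.0)
blue 119 [474.5  90.6] [ 0.9194 -0.8159] ((474.38458251953125, 90.57691192626953), (10.261953353881836, 12.75810432434082), 56.3099365234375)
blue 110 [458.7 110.3] [ 0.8508 -0.7573] ((458.75006103515625, 110.25001525878906), (9.899494171142578, 12.020814895629883), 45.0)
blue 1251 [365.1 180. ] [ 0.6135 -0.4241] ((361.83612060546875, 180.03721618652344), (28.27881622314453, 66.35701751708984), 70.49755096435547)
blue 24 [126.4 180.1] [0.6294 0.3918] ((126.40385437011719, 180.01922607421875), (8.43299388885498, 2.3533935546875), 78.69007110595703)
blue 263 [118.9 203.3] [0.5503 0.4168] ((118.75, 203.25), (16.970561981201172, 17.677669525146484), 45.0)
blue 94 [345.3 225.2] [ 0.4602 -0.3513] ((345.4000549316406, 225.20004272460938), (8.9442720413208, 10.733125686645508), 26.56505012512207)
blue 95 [145.5 238.5] [0.429  0.3261] ((145.38356018066406, 238.35617065429688), (11.23595142364502, 8.66104507446289), 69.44395446777344)
blue 85 [220.3 238.9] [0.4224 0.0735] ((220.15003967285156, 238.95001220703125), (10.119288444519043, 8.538147926330566), 71.56504821777344)
red 22 [400.9  60.6] [ 1.0097 -0.5489] ((400.9615173339844, 60.80768966674805), (2.4961509704589844, 8.59785270690918), 33.690067291259766)
red 2239 [449.9 192.8] [ 0.5574 -0.6927] ((450.2432556152344, 192.95947265625), (41.53803253173828, 59.62969207763672), 8.972625732421875)
red 46 [285.9 194.5] [ 0.5628 -0.1509] ((285.8000183105469, 194.09999084472656), (4.110960960388184, 11.067971229553223), 18.434947967529297)
(183, 181) [0.624 0.201 0.07 ]
(250, 184) [ 0.609 -0.029  0.07 ]
(289, 189) [ 0.588 -0.163  0.08 ]
```

View pics/topc.png

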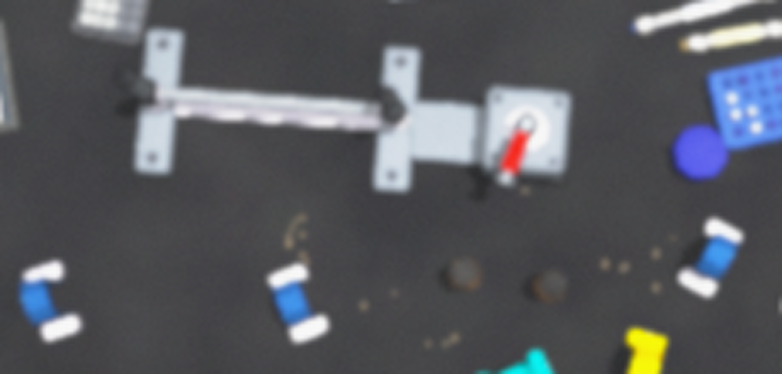

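The close crop shows the folded red handle with its hinge at crop (507,178) and the crank axis at (527,123). The saddles' white blocks give their headings.

```bash
cat >> h.py <<'E'
def go(x,y,z,yaw,fold=True):
    """plan: print rz turn then shifts (cm) in the turned tool frame (tool down assumed)"""
    s=manip.observe(); m=R.from_quat(s['tool_rot']).as_matrix(); cur=np.degrees(np.arctan2(m[1,0],m[0,0]))
    d=-((yaw-cur+180)%360-180)
    if fold and abs(d)>90: d-=np.sign(d)*180
    ny=np.radians(cur-d); D=np.array([x,y,z])-s['ee_pos']
    sh=[D[0]*np.cos(ny)+D[1]*np.sin(ny), D[0]*np.sin(ny)-D[1]*np.cos(ny), -D[2]]
    up=np.degrees(np.arccos(np.clip(-m[2,2],-1,1)))
    print(f'cur yaw {cur:.1f} tilt {up:.2f}; rz {d:.1f} deg, then cm', np.round(np.array(sh)*100,2))
E
python3 - <<'E'
from h import *
c=manip.calibration('top')
f=lambda u,v,z: onz(c,135+u/3.4,150+v/3.4,z)[:2]
a=f(527,123,.135);h=f(507,178,.13);print(a,h,np.degrees(np.arctan2(*(h-a)[::-1])))
l=f(158,100,.01);r=f(397,117,.01);print(l,r,np.degrees(np.arctan2(*(l-r)[::-1])))
g=f(527,130,.08);print('gear',g)
go(g[0],g[1],.30,70)
go(g[0],g[1],.30,-110,False)
w=manip.calibration('wrist');print(R.from_quat(w['orientation']).as_matrix().round(3).tolist())
E
```

```text
[ 0.59002044 -0.16507835] [ 0.53726121 -0.14459218] 158.77903651452442
[0.63874845 0.2181628 ] [ 0.61575919 -0.03213819] 84.7523077826693
gear [ 0.59026936 -0.16634258]
cur yaw 25.6 tilt 0.00; rz -44.4 deg, then cm [50.03 14.72 -8.65]
cur yaw 25.6 tilt 0.00; rz 135.6 deg, then cm [-50.03 -14.72  -8.65]
[[0.431, 0.872, 0.23], [-0.902, 0.417, 0.111], [0.001, -0.255, 0.967]]
```

```bash
python3 -m inch '[{"z":-4.5},{"z":-4.5},{"rz":8},{"rz":8},{"rz":8},{"rz":8},{"rz":8},{"rz":6.8}]' && python3 -c "
from h import *
go(.562,-.154,.26,-21.2)"
```

```text
invalid input
```

```bash
python3 -m inch '[{"grip":0,"x":0,"y":0,"z":-4.5,"rx":0,"ry":0,"rz":0}]'; python3 -m inch '[{"grip":0,"z":-4.5},{"grip":0,"rz":8},{"grip":0,"rz":8},{"grip":0,"rz":8}]' ; python3 -c "
from h import *
go(.562,-.154,.26,-21.2)"
```

```text
t: 0.75
ee_pos: [0.2792, -0.5825, 0.2531]
tool_rot: [0.975, 0.222, -0.002, -0.006]
contact_force: [0.8, -1.1, -0.4]
width: 0.999
finger_force: 0.0
cur yaw 25.6 tilt 0.72; rz 46.8 deg, then cm [ 10.87 -50.18  -0.69]invalid input
```

```bash
python3 -m inch '[{"grip":0,"x":0,"y":0,"z":-4,"rx":0,"ry":0,"rz":8},{"grip":0,"x":0,"y":0,"z":0,"rx":0,"ry":0,"rz":8},{"grip":0,"x":0,"y":0,"z":0,"rx":0,"ry":0,"rz":8},{"grip":0,"x":0,"y":0,"z":0,"rx":0,"ry":0,"rz":8},{"grip":0,"x":0,"y":0,"z":0,"rx":0,"ry":0,"rz":8},{"grip":0,"x":0,"y":0,"z":0,"rx":0,"ry":0,"rz":6.8},{"grip":0,"x":0,"y":0,"z":0,"rx":0,"ry":0,"rz":0}]' ; python3 -c "
from h import *
go(.562,-.154,.26,-21.2)"
```

```text
t: 1.45
ee_pos: [0.281, -0.5861, 0.2984]
tool_rot: [0.983, -0.184, -0.0, 0.0]
contact_force: [0.1, 0.3, -0.2]
width: 1.001
finger_force: 0.0
cur yaw -21.2 tilt 0.02; rz -0.0 deg, then cm [ 10.57 -50.45   3.84]
```

```bash
python3 -m inch '[{"grip":0,"x":0.9,"y":-4.2,"z":0,"rx":0,"ry":0,"rz":0},{"grip":0,"x":0.9,"y":-4.2,"z":0,"rx":0,"ry":0,"rz":0},{"grip":0,"x":0.9,"y":-4.2,"z":0,"rx":0,"ry":0,"rz":0},{"grip":0,"x":0.9,"y":-4.2,"z":0,"rx":0,"ry":0,"rz":0},{"grip":0,"x":0.9,"y":-4.2,"z":0,"rx":0,"ry":0,"rz":0},{"grip":0,"x":0.9,"y":-4.2,"z":0,"rx":0,"ry":0,"rz":0},{"grip":0,"x":0.9,"y":-4.2,"z":0,"rx":0,"ry":0,"rz":0},{"grip":0,"x":0.9,"y":-4.2,"z":0,"rx":0,"ry":0,"rz":0}]' ;python3 -m inch '[{"grip":0,"x":0.9,"y":-4.2,"z":1,"rx":0,"ry":0,"rz":0},{"grip":0,"x":0.9,"y":-4.2,"z":1,"rx":0,"ry":0,"rz":0},{"grip":0,"x":0.9,"y":-4.2,"z":1,"rx":0,"ry":0,"rz":0},{"grip":0,"x":0.7,"y":-4.2,"z":0.8,"rx":0,"ry":0,"rz":0},{"grip":0,"x":0,"y":0,"z":0,"rx":0,"ry":0,"rz":0},{"grip":0,"x":0,"y":0,"z":0,"rx":0,"ry":0,"rz":0}]'; python3 - <<'E'
from h import *
go(.562,-.154,.26,-21.2)
c=manip.calibration('wrist'); im=snap('wrist','w1.png')
hsv=cv2.cvtColor(im,cv2.COLOR_RGB2HSV)
red=cv2.inRange(hsv,(0,140,90),(7,255,255))|cv2.inRange(hsv,(173,140,90),(180,255,255))
n,l,s,ce=cv2.connectedComponentsWithStats(red)
for i in range(1,n):
    if s[i,4]>60: print(s[i],ce[i],onz(c,*ce[i],.134).round(4),cv2.minAreaRect(np.argwhere(l==i)[:,::-1].astype(np.float32)))
E
```

```text
t: 2.25
ee_pos: [0.4703, -0.2974, 0.2988]
tool_rot: [0.983, -0.182, 0.0, 0.0]
contact_force: [0.1, -0.3, -0.9]
width: 1.004
finger_force: 0.0
t: 2.85
ee_pos: [0.5622, -0.1537, 0.2602]
tool_rot: [0.983, -0.182, -0.0, 0.0]
contact_force: [-0.5, 0.4, 0.2]
width: 1.003
finger_force: 0.0
cur yaw -20.9 tilt 0.04; rz 0.3 deg, then cm [-0.    0.03  0.02]
[268 187  18  41 668] [276.79041916 206.88173653] [ 0.5601 -0.1539  0.134 ] ((276.5, 207.0), (40.0, 17.0), 90.0)
```

View pics/w1.png

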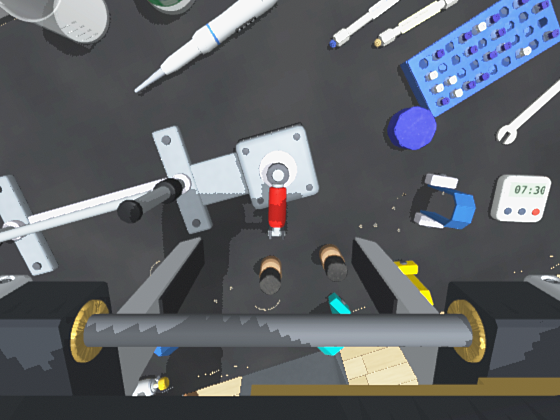

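The handle lies straight along image-vertical, red at (277,207), hub at (278,175) and hinge end at (276,234), so the tool yaw is right. I'm computing the axis and hinge, then descending.

```bash
python3 - <<'E'
from h import *
c=manip.calibration('wrist')
a=onz(c,278,174.5,.132)
print('axis',a,'hinge',onz(c,276.5,233,.132))
for p in [(238,139),(302,124),(320,189),(255,207)]: print(onz(c,*p,.08).round(4))
for p in [(167,128),(197,231),(5,180),(40,272)]: print('foot',onz(c,*p,.006).round(4))
go(.5605,-.154,.140,-21.2)
E
```

```text
axis [ 0.58955459 -0.16863298  0.132     ] hinge [ 0.53291291 -0.14505431  0.132     ]
[ 0.6366 -0.1384  0.08  ]
[ 0.6258 -0.2116  0.08  ]
[ 0.5488 -0.2062  0.08  ]
[ 0.5562 -0.1263  0.08  ]
foot [ 0.6863 -0.0449  0.006 ]
foot [ 0.5379 -0.0204  0.006 ]
foot [0.7052 0.2008 0.006 ]
foot [0.5648 0.2326 0.006 ]
cur yaw -21.1 tilt 0.06; rz 0.1 deg, then cm [-0.16 -0.09 12.06]
```

```bash
python3 -m inch '[{"grip":0,"x":-0.1,"y":-0.1,"z":4.5,"rx":0,"ry":0,"rz":0},{"grip":0,"x":0,"y":0,"z":4.5,"rx":0,"ry":0,"rz":0},{"grip":0,"x":0,"y":0,"z":3.7,"rx":0,"ry":0,"rz":0},{"grip":0.5,"x":0,"y":0,"z":1,"rx":0,"ry":0,"rz":0},{"grip":1,"x":0,"y":0,"z":0,"rx":0,"ry":0,"rz":0},{"grip":1,"x":0,"y":0,"z":0,"rx":0,"ry":0,"rz":0},{"grip":1,"x":0,"y":0,"z":0,"rx":0,"ry":0,"rz":0},{"grip":1,"x":0,"y":0,"z":0,"rx":0,"ry":0,"rz":0}]' 15; python3 -m inch '[{"grip":1,"x":0,"y":0,"z":0,"rx":0,"ry":0,"rz":0},{"grip":1,"x":0,"y":0,"z":0,"rx":0,"ry":0,"rz":0},{"grip":1,"x":0,"y":0,"z":0,"rx":0,"ry":0,"rz":0}]'
```

```text
t: 3.7
ee_pos: [0.5626, -0.1538, 0.1253]
tool_rot: [0.983, -0.184, 0.002, 0.0]
contact_force: [0.1, -0.4, -0.3]
width: 0.61
finger_force: 0.0
t: 4.0
ee_pos: [0.5615, -0.1533, 0.1237]
tool_rot: [0.983, -0.184, 0.0, -0.0]
contact_force: [-0.5, 0.0, 0.3]
width: 0.354
finger_force: 0.0
```

```bash
python3 -m inch '[{"grip":1,"x":0,"y":0,"z":0,"rx":0,"ry":0,"rz":0},{"grip":1,"x":0,"y":0,"z":0,"rx":0,"ry":0,"rz":0},{"grip":1,"x":0,"y":0,"z":0,"rx":0,"ry":0,"rz":0},{"grip":1,"x":0,"y":0,"z":0,"rx":0,"ry":0,"rz":0},{"grip":1,"x":0,"y":0,"z":0,"rx":0,"ry":0,"rz":0}]' 20; python3 -m inch '[{"grip":1,"x":-0.1,"y":0,"z":-0.78,"rx":0,"ry":0,"rz":0},{"grip":1,"x":-0.3,"y":0,"z":-0.72,"rx":0,"ry":0,"rz":0},{"grip":1,"x":-0.48,"y":0,"z":-0.62,"rx":0,"ry":0,"rz":0},{"grip":1,"x":-0.62,"y":0,"z":-0.48,"rx":0,"ry":0,"rz":0},{"grip":1,"x":0,"y":0,"z":0,"rx":0,"ry":0,"rz":0}]'; python3 -m inch '[{"grip":1,"x":-0.72,"y":0,"z":-0.3,"rx":0,"ry":0,"rz":0},{"grip":1,"x":-0.78,"y":0,"z":-0.1,"rx":0,"ry":0,"rz":0},{"grip":1,"x":0,"y":0,"z":0,"rx":0,"ry":0,"rz":0}]';python3 -m inch '[{"grip":1,"x":-0.3,"y":0,"z":0,"rx":0,"ry":0,"rz":0},{"grip":1,"x":0,"y":0,"z":0,"rx":0,"ry":0,"rz":0}]'
```

```text
t: 4.5
ee_pos: [0.5615, -0.1531, 0.1235]
tool_rot: [0.983, -0.184, 0.0, -0.0]
contact_force: [-0.4, 0.8, 0.2]
width: 0.185
finger_force: 20.0
t: 5.0
ee_pos: [0.5477, -0.1478, 0.1508]
tool_rot: [0.983, -0.184, 0.001, -0.0]
contact_force: [1.9, 0.5, -1.1]
width: 0.185
finger_force: 20.0
t: 5.3
ee_pos: [0.5368, -0.1435, 0.1559]
tool_rot: [0.983, -0.184, 0.004, 0.0]
contact_force: [6.1, 0.4, 1.3]
width: 0.174
finger_force: 20.0
t: 5.5
ee_pos: [0.5354, -0.143, 0.1562]
tool_rot: [0.983, -0.184, 0.006, 0.001]
contact_force: [7.0, -1.7, 1.4]
width: 0.174
finger_force: 20.0
```

```bash
python3 - <<'E'
from h import *
im=snap('wrist','w2.png')
E
```

```text
(no output)
```

View pics/w2.png

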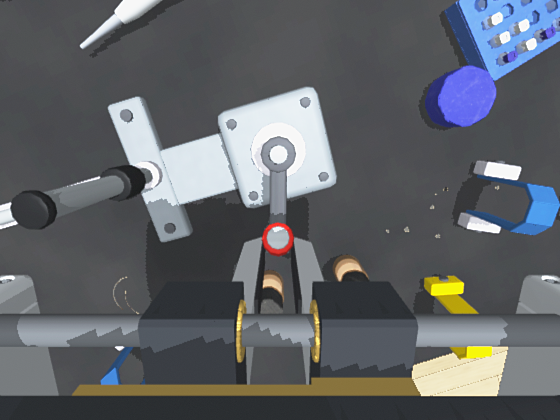

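The handle stands up at (278,238), but it sits near the +x edge of the pads. I'm computing by how much and re-centring.

```bash
python3 - <<'E'
from h import *
c=manip.calibration('wrist'); im=cv2.imread('pics/w2.png'); hsv=cv2.cvtColor(im,cv2.COLOR_BGR2HSV)
red=cv2.inRange(hsv,(0,140,90),(7,255,255))|cv2.inRange(hsv,(173,140,90),(180,255,255))
x,y,w,h=cv2.boundingRect(red); print(x,y,w,h)
print('tip ring',onz(c,x+w/2,y+h/2,.181)); print('axis',onz(c,278,153,.135)); print('gear',[onz(c,*p,.08).round(4).tolist() for p in[(219,118),(313,88),(337,182),(243,207)]])
print('gearholes',np.mean([onz(c,*p,.08) for p in[(231,124),(305,102),(323,177),(253,196)]],0)); st()
E
```

```text
262 223 32 33
tip ring [ 0.55196138 -0.15144502  0.181     ]
axis [ 0.59026435 -0.16634977  0.135     ]
gear [[0.6293, -0.1318, 0.08], [0.6233, -0.208, 0.08], [0.5475, -0.2021, 0.08], [0.5561, -0.1214, 0.08]]
gearholes [ 0.58875535 -0.16579325  0.08      ]
t 5.55 ee [ 0.5354 -0.143   0.1562] F [ 7.  -0.8  2.1] w 0.175 ff 20.0 q [ 0.1   0.56  0.16  1.86 -0.13  0.71 -1.6 ]
[[0.932, -0.362, 0.011], [-0.362, -0.932, -0.003], [0.011, -0.001, -1.0]]
```

```bash
python3 -m inch '[{"grip":0.7,"x":0,"y":0,"z":0,"rx":0,"ry":0,"rz":0},{"grip":0.7,"x":0,"y":0,"z":0,"rx":0,"ry":0,"rz":0},{"grip":0.7,"x":1.2,"y":0,"z":0,"rx":0,"ry":0,"rz":0},{"grip":1,"x":0,"y":0,"z":0,"rx":0,"ry":0,"rz":0},{"grip":1,"x":0,"y":0,"z":0,"rx":0,"ry":0,"rz":0},{"grip":1,"x":0,"y":0,"z":0,"rx":0,"ry":0,"rz":0},{"grip":1,"x":0,"y":0,"z":0,"rx":0,"ry":0,"rz":0},{"grip":1,"x":0,"y":0,"z":0,"rx":0,"ry":0,"rz":0}]' 50;python3 -m inch '[{"grip":1,"x":-0.4,"y":0,"z":-0.1,"rx":0,"ry":0,"rz":0},{"grip":1,"x":-0.4,"y":0,"z":-0.1,"rx":0,"ry":0,"rz":0},{"grip":1,"x":-0.4,"y":0,"z":0,"rx":0,"ry":0,"rz":0},{"grip":1,"x":0,"y":0,"z":0,"rx":0,"ry":0,"rz":0}]'; python3 -m inch '[{"grip":1,"x":-0.3,"y":0,"z":0,"rx":0,"ry":0,"rz":0},{"grip":1,"x":0,"y":0,"z":0,"rx":0,"ry":0,"rz":0}]'; python3 - <<'E'
from h import *
c=manip.calibration('wrist');im=snap('wrist','w3.png'); hsv=cv2.cvtColor(im,cv2.COLOR_RGB2HSV)
red=cv2.inRange(hsv,(0,140,90),(7,255,255))|cv2.inRange(hsv,(173,140,90),(180,255,255))
x,y,w,h=cv2.boundingRect(red); print(x,y,w,h)
print('tip ring',onz(c,x+w/2,y+w/2,.181))
E
```

```text
t: 6.35
ee_pos: [0.5411, -0.1457, 0.1534]
tool_rot: [0.983, -0.184, -0.001, 0.0]
contact_force: [-0.5, 0.6, -0.3]
width: 0.179
finger_force: 50.0
t: 6.75
ee_pos: [0.5357, -0.1436, 0.1556]
tool_rot: [0.983, -0.184, 0.006, 0.001]
contact_force: [10.6, -4.7, -14.5]
width: 0.177
finger_force: 50.0
t: 6.95
ee_pos: [0.5337, -0.1428, 0.156]
tool_rot: [0.983, -0.184, 0.007, 0.001]
contact_force: [11.3, -5.5, -12.8]
width: 0.177
finger_force: 50.0
262 230 32 37
tip ring [ 0.54699697 -0.14999016  0.181     ]
```

```bash
python3 -m inch '[{"grip":0.6,"x":0,"y":0,"z":0,"rx":0,"ry":0,"rz":0},{"grip":0.6,"x":0,"y":0,"z":0,"rx":0,"ry":0,"rz":0},{"grip":0.6,"x":0,"y":0,"z":-4.5,"rx":0,"ry":0,"rz":0},{"grip":1,"x":3.2,"y":0,"z":0,"rx":0,"ry":0,"rz":0},{"grip":1,"x":0,"y":0,"z":0,"rx":0,"ry":0,"rz":0},{"grip":1,"x":0,"y":0,"z":0,"rx":0,"ry":0,"rz":0},{"grip":1,"x":0,"y":0,"z":0,"rx":0,"ry":0,"rz":0},{"grip":1,"x":0,"y":0,"z":0,"rx":0,"ry":0,"rz":0}]' 20;python3 -m inch '[{"grip":1,"x":0,"y":0,"z":0,"rx":0,"ry":0,"rz":0},{"grip":1,"x":0,"y":0,"z":0,"rx":0,"ry":0,"rz":0}]'; python3 - <<'E'
from h import *
c=manip.calibration('wrist');im=snap('wrist','w4.png'); 
go(.5625,-.155,.158,-21.2)
E
```

```text
t: 7.8
ee_pos: [0.5564, -0.1514, 0.1999]
tool_rot: [0.983, -0.184, -0.001, -0.0]
contact_force: [-0.0, 0.1, 0.2]
width: 0.019
finger_force: 0.0
t: 8.0
ee_pos: [0.5573, -0.1517, 0.2004]
tool_rot: [0.983, -0.184, -0.0, -0.0]
contact_force: [-0.4, -0.5, 0.0]
width: 0.004
finger_force: 0.0
cur yaw -21.2 tilt 0.02; rz -0.0 deg, then cm [0.59 0.11 4.24]
```

View pics/w4.png

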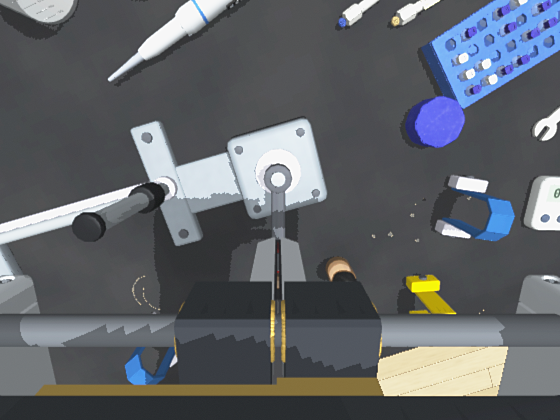

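Fingers are shut over the arm between hub (278,178) and handle, with the handle hidden behind them. I'm lowering and pushing outward.

```bash
python3 -m inch '[{"grip":1,"x":0.8,"y":0.1,"z":0,"rx":0,"ry":0,"rz":0},{"grip":1,"x":0,"y":0,"z":2,"rx":0,"ry":0,"rz":0},{"grip":1,"x":0,"y":0,"z":2,"rx":0,"ry":0,"rz":0},{"grip":1,"x":0,"y":0,"z":0,"rx":0,"ry":0,"rz":0}]';
python3 -m inch '[{"grip":1,"x":-0.5,"y":0,"z":0,"rx":0,"ry":0,"rz":0},{"grip":1,"x":-0.5,"y":0,"z":0,"rx":0,"ry":0,"rz":0},{"grip":1,"x":0,"y":0,"z":0,"rx":0,"ry":0,"rz":0}]';
python3 -m inch '[{"grip":1,"x":-0.4,"y":0,"z":0,"rx":0,"ry":0,"rz":0},{"grip":1,"x":0,"y":0,"z":0,"rx":0,"ry":0,"rz":0}]'
python3 -m inch '[{"grip":1,"x":-0.3,"y":0,"z":0,"rx":0,"ry":0,"rz":0},{"grip":1,"x":0,"y":0,"z":0,"rx":0,"ry":0,"rz":0}]'
python3 -m inch '[{"grip":1,"x":-0.3,"y":0,"z":0,"rx":0,"ry":0,"rz":0},{"grip":1,"x":0,"y":0,"z":0,"rx":0,"ry":0,"rz":0}]'|grep -v tool
```

```text
t: 8.45
ee_pos: [0.5634, -0.1555, 0.1582]
tool_rot: [0.983, -0.184, -0.002, -0.0]
contact_force: [0.1, 0.8, 0.5]
width: 0.004
finger_force: 0.0
t: 8.75
ee_pos: [0.5562, -0.1522, 0.1619]
tool_rot: [0.983, -0.184, 0.001, 0.0]
contact_force: [0.8, -0.5, 1.1]
width: 0.001
finger_force: 0.6
t: 8.95
ee_pos: [0.5521, -0.1506, 0.1614]
tool_rot: [0.983, -0.184, 0.001, -0.0]
contact_force: [1.7, -0.3, 0.7]
width: 0.003
finger_force: 0.8
t: 9.15
ee_pos: [0.5511, -0.1501, 0.1613]
tool_rot: [0.983, -0.184, 0.003, 0.0]
contact_force: [4.8, -1.5, 1.0]
width: 0.006
finger_force: 2.6
t: 9.35
ee_pos: [0.5508, -0.1499, 0.1616]
contact_force: [9.9, -2.9, -2.8]
width: 0.001
finger_force: 4.9
```

```bash
python3 -m inch '[{"grip":1,"x":1.3,"y":0,"z":0,"rx":0,"ry":0,"rz":0},{"grip":1,"x":0,"y":0,"z":-4,"rx":0,"ry":0,"rz":0},{"grip":0.5,"x":0,"y":0,"z":-4,"rx":0,"ry":0,"rz":0},{"grip":0.5,"x":0,"y":0,"z":0,"rx":0,"ry":0,"rz":0},{"grip":0.5,"x":0,"y":0,"z":0,"rx":0,"ry":0,"rz":0},{"grip":0.5,"x":0,"y":0,"z":0,"rx":0,"ry":0,"rz":0},{"grip":0.5,"x":0,"y":0,"z":0,"rx":0,"ry":0,"rz":0},{"grip":0.5,"x":0,"y":0,"z":0,"rx":0,"ry":0,"rz":0}]';  python3 - <<'E'
from h import *
go(.535,-.1438,.24,-21.2)
c=manip.calibration('wrist');im=snap('wrist','w5.png'); hsv=cv2.cvtColor(im,cv2.COLOR_RGB2HSV)
red=cv2.inRange(hsv,(0,140,90),(7,255,255))|cv2.inRange(hsv,(173,140,90),(180,255,255))
x,y,w,h=cv2.boundingRect(red); print(x,y,w,h)
print('top edge->far side of ring',onz(c,x+w/2,y,.181),onz(c,x+w/2,y+w/2,.181))
E
```

```text
t: 10.15
ee_pos: [0.5574, -0.1529, 0.2393]
tool_rot: [0.983, -0.184, -0.001, -0.0]
contact_force: [-0.0, 0.6, -0.8]
width: 0.471
finger_force: 0.0
cur yaw -21.2 tilt 0.15; rz -0.0 deg, then cm [-2.42 -0.04 -0.07]
267 208 286 57
top edge->far side of ring [ 0.53250547 -0.25634701  0.181     ] [ 0.40381864 -0.22229452  0.181     ]
```

```bash
python3 -m inch '[{"grip":0.5,"x":-2.4,"y":0,"z":0,"rx":0,"ry":0,"rz":0},{"grip":0.5,"x":0,"y":0,"z":0,"rx":0,"ry":0,"rz":0},{"grip":0.5,"x":0,"y":0,"z":4.3,"rx":0,"ry":0,"rz":0},{"grip":0.5,"x":0,"y":0,"z":4.3,"rx":0,"ry":0,"rz":0},{"grip":1,"x":0,"y":0,"z":0,"rx":0,"ry":0,"rz":0},{"grip":1,"x":0,"y":0,"z":0,"rx":0,"ry":0,"rz":0},{"grip":1,"x":0,"y":0,"z":0,"rx":0,"ry":0,"rz":0},{"grip":1,"x":0,"y":0,"z":0,"rx":0,"ry":0,"rz":0}]' 30; python3 -m inch '[{"grip":1,"x":0,"y":0,"z":0,"rx":0,"ry":0,"rz":0},{"grip":1,"x":0,"y":0,"z":0,"rx":0,"ry":0,"rz":0}]'; python3 -c "
from h import *
im=snap('wrist','w6.png')"
```

```text
t: 11.0
ee_pos: [0.5375, -0.145, 0.1565]
tool_rot: [0.983, -0.184, 0.002, 0.0]
contact_force: [0.8, 2.1, 1.8]
width: 0.195
finger_force: 1.0
t: 11.2
ee_pos: [0.5375, -0.1448, 0.1563]
tool_rot: [0.983, -0.184, 0.002, -0.0]
contact_force: [0.5, 0.8, 7.8]
width: 0.184
finger_force: 30.0
```

View pics/w6.png

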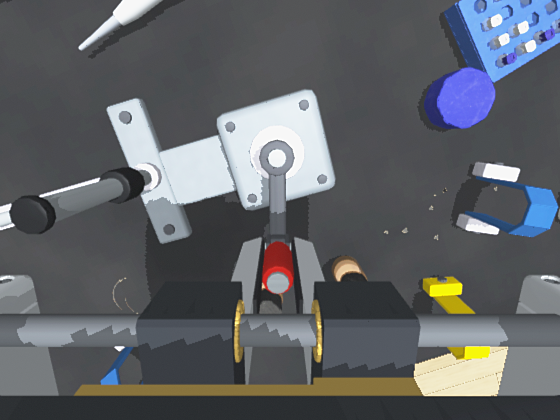

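The handle is upright and held at (278,270). First I'm testing 90° of winding.

```bash
python3 -m inch '[{"grip":1,"x":0,"y":0,"z":-0.3,"rx":0,"ry":0,"rz":0},{"grip":1,"x":0.8,"y":-3,"z":0,"rx":0,"ry":0,"rz":0},{"grip":1,"x":0,"y":0,"z":0,"rx":0,"ry":0,"rz":0}]'; python3 -m inch '[{"grip":1,"x":2.2,"y":-2.2,"z":0,"rx":0,"ry":0,"rz":0},{"grip":1,"x":3,"y":-0.8,"z":0,"rx":0,"ry":0,"rz":0}]'; python3 -m inch '[{"grip":1,"x":0,"y":0,"z":0,"rx":0,"ry":0,"rz":0}]'
```

```text
t: 11.55
ee_pos: [0.5568, -0.1185, 0.1568]
tool_rot: [0.983, -0.182, 0.002, 0.0]
contact_force: [3.8, -2.2, -7.8]
width: 0.185
finger_force: 30.0
t: 11.75
ee_pos: [0.6105, -0.1081, 0.1566]
tool_rot: [0.983, -0.183, -0.004, -0.0]
contact_force: [-4.6, -4.8, -2.4]
width: 0.185
finger_force: 30.0
t: 11.85
ee_pos: [0.6158, -0.1102, 0.1567]
tool_rot: [0.983, -0.184, 0.001, 0.0]
contact_force: [2.5, 0.3, -4.3]
width: 0.188
finger_force: 30.0
```

```bash
python3 -m inch '[{"grip":1,"x":3,"y":0.8,"z":0,"rx":0,"ry":0,"rz":0},{"grip":1,"x":2.2,"y":2.2,"z":0,"rx":0,"ry":0,"rz":0},{"grip":1,"x":0.8,"y":3,"z":0,"rx":0,"ry":0,"rz":0},{"grip":1,"x":-0.8,"y":3,"z":0,"rx":0,"ry":0,"rz":0},{"grip":1,"x":0,"y":0,"z":0,"rx":0,"ry":0,"rz":0}]'; python3 -m inch '[{"grip":1,"x":-2.2,"y":2.2,"z":0,"rx":0,"ry":0,"rz":0},{"grip":1,"x":-3,"y":0.8,"z":0,"rx":0,"ry":0,"rz":0},{"grip":1,"x":-3,"y":-0.8,"z":0,"rx":0,"ry":0,"rz":0},{"grip":1,"x":-2.2,"y":-2.2,"z":0,"rx":0,"ry":0,"rz":0},{"grip":1,"x":-0.8,"y":-3,"z":0,"rx":0,"ry":0,"rz":0},{"grip":1,"x":0,"y":0,"z":0,"rx":0,"ry":0,"rz":0}]'
```

```text
t: 12.35
ee_pos: [0.6252, -0.2171, 0.1569]
tool_rot: [0.982, -0.187, -0.002, 0.001]
contact_force: [-0.5, -3.7, -7.8]
width: 0.186
finger_force: 30.0
t: 12.95
ee_pos: [0.539, -0.1394, 0.1571]
tool_rot: [0.984, -0.181, 0.003, -0.001]
contact_force: [6.4, -0.9, -13.5]
width: 0.184
finger_force: 30.0
```

```bash
python3 -m inch '[{"grip":1,"x":0.8,"y":-3,"z":0,"rx":0,"ry":0,"rz":0},{"grip":1,"x":2.2,"y":-2.2,"z":0,"rx":0,"ry":0,"rz":0},{"grip":1,"x":3,"y":-0.8,"z":0,"rx":0,"ry":0,"rz":0},{"grip":1,"x":3,"y":0.8,"z":0,"rx":0,"ry":0,"rz":0},{"grip":1,"x":2.2,"y":2.2,"z":0,"rx":0,"ry":0,"rz":0},{"grip":1,"x":0.8,"y":3,"z":0,"rx":0,"ry":0,"rz":0},{"grip":1,"x":0,"y":0,"z":0,"rx":0,"ry":0,"rz":0}]'; python3 -m inch '[{"grip":1,"x":-0.8,"y":3,"z":0,"rx":0,"ry":0,"rz":0},{"grip":1,"x":-2.2,"y":2.2,"z":0,"rx":0,"ry":0,"rz":0},{"grip":1,"x":-3,"y":0.8,"z":0,"rx":0,"ry":0,"rz":0},{"grip":1,"x":-3,"y":-0.8,"z":0,"rx":0,"ry":0,"rz":0},{"grip":1,"x":-2.2,"y":-2.2,"z":0,"rx":0,"ry":0,"rz":0},{"grip":1,"x":-0.8,"y":-3,"z":0,"rx":0,"ry":0,"rz":0},{"grip":1,"x":0,"y":0,"z":0,"rx":0,"ry":0,"rz":0}]'
```

```text
t: 13.65
ee_pos: [0.6469, -0.1918, 0.1571]
tool_rot: [0.983, -0.186, 0.0, 0.002]
contact_force: [2.7, -4.4, -8.9]
width: 0.185
finger_force: 30.0
t: 14.35
ee_pos: [0.5393, -0.1388, 0.1571]
tool_rot: [0.984, -0.18, 0.003, -0.001]
contact_force: [7.6, -1.4, -15.6]
width: 0.184
finger_force: 30.0
```

```bash
python3 -m inch '[{"grip":1,"x":0.8,"y":-3,"z":0,"rx":0,"ry":0,"rz":0},{"grip":1,"x":2.2,"y":-2.2,"z":0,"rx":0,"ry":0,"rz":0},{"grip":1,"x":3,"y":-0.8,"z":0,"rx":0,"ry":0,"rz":0},{"grip":1,"x":3,"y":0.8,"z":0,"rx":0,"ry":0,"rz":0},{"grip":1,"x":2.2,"y":2.2,"z":0,"rx":0,"ry":0,"rz":0},{"grip":1,"x":0.8,"y":3,"z":0,"rx":0,"ry":0,"rz":0},{"grip":1,"x":0,"y":0,"z":0,"rx":0,"ry":0,"rz":0}]'|grep -v tool; python3 -m inch '[{"grip":1,"x":-0.8,"y":3,"z":0,"rx":0,"ry":0,"rz":0},{"grip":1,"x":-2.2,"y":2.2,"z":0,"rx":0,"ry":0,"rz":0},{"grip":1,"x":-3,"y":0.8,"z":0,"rx":0,"ry":0,"rz":0},{"grip":1,"x":-3,"y":-0.8,"z":0,"rx":0,"ry":0,"rz":0},{"grip":1,"x":-2.2,"y":-2.2,"z":0,"rx":0,"ry":0,"rz":0},{"grip":1,"x":0,"y":0,"z":0,"rx":0,"ry":0,"rz":0}]'|grep -v tool; python3 -m inch '[{"grip":1,"x":-0.3,"y":-0.7,"z":0,"rx":0,"ry":0,"rz":0},{"grip":1,"x":0,"y":0,"z":0,"rx":0,"ry":0,"rz":0}]'|grep -v tool;python3 -m inch '[{"grip":1,"x":-0.3,"y":-0.7,"z":0,"rx":0,"ry":0,"rz":0},{"grip":1,"x":0,"y":0,"z":0,"rx":0,"ry":0,"rz":0}]'|grep -v tool;python3 -m inch '[{"grip":1,"x":-0.1,"y":-0.5,"z":0,"rx":0,"ry":0,"rz":0},{"grip":1,"x":0,"y":0,"z":0,"rx":0,"ry":0,"rz":0}]'|grep -v tool
```

```text
t: 15.05
ee_pos: [0.6472, -0.1909, 0.1571]
contact_force: [3.4, -4.5, -8.7]
width: 0.185
finger_force: 30.0
t: 15.65
ee_pos: [0.5329, -0.1674, 0.1571]
contact_force: [4.1, 1.8, -12.9]
width: 0.186
finger_force: 30.0
t: 15.85
ee_pos: [0.5328, -0.1638, 0.1572]
contact_force: [4.8, 1.4, -12.9]
width: 0.183
finger_force: 30.0
t: 16.05
ee_pos: [0.5331, -0.1598, 0.1572]
contact_force: [4.8, -2.7, -15.5]
width: 0.181
finger_force: 30.0
t: 16.25
ee_pos: [0.5331, -0.1594, 0.1572]
contact_force: [5.0, -9.9, -16.4]
width: 0.184
finger_force: 30.0
```

```bash
python3 -m inch '[{"grip":1,"x":0,"y":-0.4,"z":0,"rx":0,"ry":0,"rz":0},{"grip":1,"x":0,"y":0,"z":0,"rx":0,"ry":0,"rz":0}]'|grep -v tool; python3 - <<'E'
from h import *
st(); im=snap('top','top1.png'); cv2.imwrite('pics/top1c.png',cv2.resize(im[150:260,135:365,::-1],None,fx=3.4,fy=3.4,interpolation=cv2.INTER_CUBIC))
E
```

```text
t: 16.45
ee_pos: [0.5332, -0.159, 0.1573]
contact_force: [1.5, -16.3, -16.2]
width: 0.187
finger_force: 30.0
t 16.45 ee [ 0.5332 -0.159   0.1573] F [  1.5 -16.3 -16.2] w 0.187 ff 30.0 q [ 0.12  0.57  0.17  1.85 -0.12  0.73 -1.59]
[[0.931, -0.365, 0.0], [-0.365, -0.931, -0.011], [0.004, 0.01, -1.0]]
```

View pics/top1c.png

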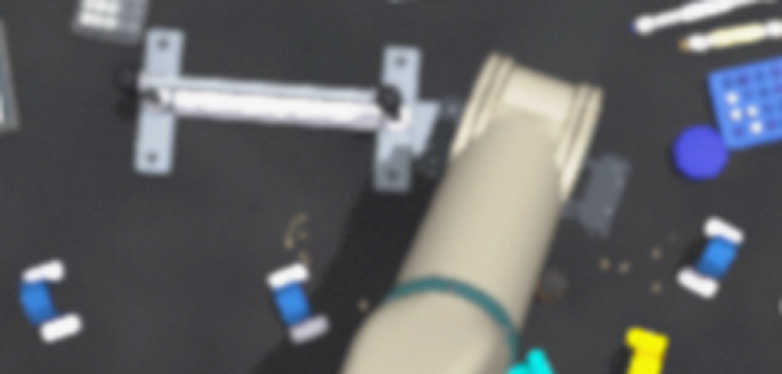

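The crank is at its stop: 16 N of push with no motion, and the bar in the picture is raised. Next I fold the handle by pushing it inward from outside.

```bash
python3 -m inch '[{"grip":0.6,"x":0,"y":0.5,"z":0,"rx":0,"ry":0,"rz":0},{"grip":0.6,"x":0,"y":0,"z":0,"rx":0,"ry":0,"rz":0},{"grip":0.6,"x":0,"y":0,"z":-4,"rx":0,"ry":0,"rz":0},{"grip":0.6,"x":0,"y":0,"z":-4,"rx":0,"ry":0,"rz":-7.2},{"grip":1,"x":-3,"y":0,"z":0,"rx":0,"ry":0,"rz":-7.2},{"grip":1,"x":0,"y":0,"z":0,"rx":0,"ry":0,"rz":0},{"grip":1,"x":0,"y":0,"z":0,"rx":0,"ry":0,"rz":0},{"grip":1,"x":0,"y":0,"z":0,"rx":0,"ry":0,"rz":0}]' 20|grep -v tool; python3 -m inch '[{"grip":1,"x":0,"y":0,"z":0,"rx":0,"ry":0,"rz":0},{"grip":1,"x":0,"y":0,"z":0,"rx":0,"ry":0,"rz":0}]'|grep -v tool;python3 - <<'E'
from h import *
go(.5086,-.1565,.158,-6.8)
c=manip.calibration('wrist');im=snap('wrist','w7.png')
E
```

```text
t: 17.3
ee_pos: [0.504, -0.1482, 0.2377]
contact_force: [-0.5, 0.1, 0.1]
width: 0.095
finger_force: 0.0
t: 17.5
ee_pos: [0.5037, -0.1487, 0.2371]
contact_force: [-0.2, -0.2, 0.1]
width: 0.004
finger_force: 0.0
cur yaw -6.8 tilt 0.03; rz -0.0 deg, then cm [0.58 0.72 7.91]
```

View pics/w7.png

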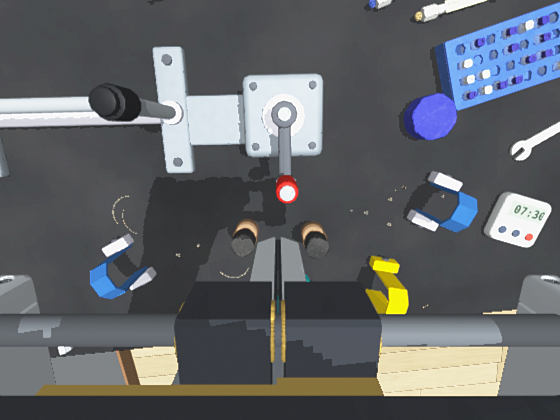

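The handle is upright at (288,190). The gearbox and foot edges are parallel to the tool axes, so stand yaw is about -6.8°. I push along +x now and refine the stand from this picture.

```bash
python3 - <<'E'
from h import *
c=manip.calibration('wrist')
P=lambda u,v,z: onz(c,u,v,z)[:2]
h1,h2=P(166.5,59.5,.012),P(177.5,161,.012); d=h1-h2; print('foot mid',(h1+h2)/2,np.degrees(np.arctan2(d[1],d[0])))
g=[P(*p,.08) for p in[(244,77),(321,74),(323,154),(246,156)]]; print('gear',np.mean(g,0),np.array(g).round(4).tolist())
print('axis',P(284.5,114,.135),'handle tip',P(288,190,.184))
E
python3 -m inch '[{"grip":1,"x":0.3,"y":0.7,"z":0,"rx":0,"ry":0,"rz":0},{"grip":1,"x":0,"y":0,"z":4,"rx":0,"ry":0,"rz":0},{"grip":1,"x":0,"y":0,"z":3.9,"rx":0,"ry":0,"rz":0},{"grip":1,"x":0,"y":0,"z":0,"rx":0,"ry":0,"rz":0}]'|grep -v tool
python3 -m inch '[{"grip":1,"x":1,"y":0,"z":0,"rx":0,"ry":0,"rz":0},{"grip":1,"x":1,"y":0,"z":0,"rx":0,"ry":0,"rz":0},{"grip":1,"x":1,"y":0,"z":0,"rx":0,"ry":0,"rz":0}]'|grep -v tool
python3 -m inch '[{"grip":1,"x":1,"y":0,"z":0,"rx":0,"ry":0,"rz":0},{"grip":1,"x":1,"y":0,"z":0,"rx":0,"ry":0,"rz":0},{"grip":1,"x":0,"y":0,"z":0,"rx":0,"ry":0,"rz":0}]'|grep -v tool
```

```text
foot mid [ 0.61287555 -0.03092081] -5.428296792197961
gear [ 0.58864724 -0.16655206] [[0.6311, -0.1315], [0.6247, -0.2086], [0.5455, -0.2041], [0.5533, -0.122]]
axis [ 0.58843924 -0.16633167] handle tip [ 0.53154323 -0.16137839]
t: 17.95
ee_pos: [0.5021, -0.1557, 0.1545]
contact_force: [-0.6, 0.1, 0.1]
width: 0.007
finger_force: 0.0
t: 18.25
ee_pos: [0.5366, -0.1601, 0.1601]
contact_force: [-2.3, -0.6, 1.0]
width: 0.005
finger_force: 1.1
t: 18.55
ee_pos: [0.5586, -0.1624, 0.1593]
contact_force: [0.1, 0.4, 1.2]
width: 0.005
finger_force: 0.5
```

```bash
python3 -m inch '[{"grip":1,"x":0.6,"y":0,"z":-0.2,"rx":0,"ry":0,"rz":0},{"grip":1,"x":0,"y":0,"z":0.5,"rx":0,"ry":0,"rz":0},{"grip":1,"x":0,"y":0,"z":0.5,"rx":0,"ry":0,"rz":0},{"grip":1,"x":0,"y":0,"z":0.3,"rx":0,"ry":0,"rz":0},{"grip":1,"x":0,"y":0,"z":0,"rx":0,"ry":0,"rz":0}]'|grep -v tool
python3 -m inch '[{"grip":1,"x":0,"y":0,"z":0.3,"rx":0,"ry":0,"rz":0},{"grip":1,"x":0,"y":0,"z":0,"rx":0,"ry":0,"rz":0}]'|grep -v tool
python3 -m inch '[{"grip":1,"x":0,"y":0,"z":0.3,"rx":0,"ry":0,"rz":0},{"grip":1,"x":0,"y":0,"z":0,"rx":0,"ry":0,"rz":0}]'|grep -v tool
```

```text
t: 19.05
ee_pos: [0.562, -0.1631, 0.1486]
contact_force: [-0.1, 1.5, 9.4]
width: 0.005
finger_force: 4.6
t: 19.25
ee_pos: [0.5622, -0.1637, 0.1477]
contact_force: [-3.6, -0.4, 23.6]
width: 0.004
finger_force: 11.4
t: 19.45
ee_pos: [0.562, -0.1675, 0.1463]
contact_force: [-5.7, -9.5, 24.0]
width: 0.006
finger_force: 12.6
```

```bash
python3 -m inch '[{"grip":0,"x":0,"y":0,"z":-4.5,"rx":0,"ry":0,"rz":0},{"grip":0,"x":0,"y":0,"z":-4.5,"rx":0,"ry":0,"rz":0},{"grip":0,"x":0,"y":0,"z":-4,"rx":0,"ry":0,"rz":0},{"grip":0,"x":0,"y":0,"z":0,"rx":0,"ry":0,"rz":0}]'|grep -v tool
python3 - <<'E'
from h import *
c=manip.calibration('top')
f=lambda u,v,z: onz(c,135+u/3.4,150+v/3.4,z)[:2]
for n,a,b in [('A',(44,271),(61,328)),('B',(288,276),(308,329)),('C',(723,230),(698,283))]:
    p,q=f(*a,.02),f(*b,.02); d=p-q; ang=np.degrees(np.arctan2(d[1],d[0])); m=(p+q)/2
    print(n,m.round(4),'xaxis',round(ang,1),'len',np.linalg.norm(d).round(3)); go(*m,.25,ang+90)
im=snap('wrist','w8.png')
E
```

```text
t: 19.85
ee_pos: [0.5637, -0.1638, 0.2766]
contact_force: [-0.4, -0.8, 0.4]
width: 0.311
finger_force: 0.0
A [0.4317 0.3257] xaxis 16.6 len 0.062
cur yaw -6.8 tilt 0.55; rz 66.6 deg, then cm [-50.68  -1.33   2.66]
B [0.4234 0.0725] xaxis 20.0 len 0.059
cur yaw -6.8 tilt 0.55; rz 63.2 deg, then cm [-27.01   5.09   2.66]
C [ 0.4623 -0.3551] xaxis -26.9 len 0.061
cur yaw -6.8 tilt 0.55; rz -69.9 deg, then cm [-21.64  -0.38   2.66]
```

View pics/w8.png

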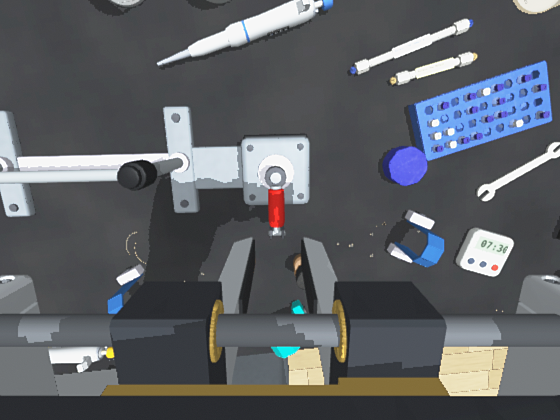

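The handle lies flat at (277,210) with the arm along stand -x. The blue saddle to the right is at (417,240), and I go there.

```bash
python3 -m inch '[{"grip":0,"x":0,"y":0,"z":0,"rx":0,"ry":0,"rz":-8},{"grip":0,"x":0,"y":0,"z":0,"rx":0,"ry":0,"rz":-8},{"grip":0,"x":0,"y":0,"z":0,"rx":0,"ry":0,"rz":-8},{"grip":0,"x":0,"y":0,"z":0,"rx":0,"ry":0,"rz":-8},{"grip":0,"x":0,"y":0,"z":0,"rx":0,"ry":0,"rz":-8},{"grip":0,"x":0,"y":0,"z":0,"rx":0,"ry":0,"rz":-8},{"grip":0,"x":0,"y":0,"z":0,"rx":0,"ry":0,"rz":-8},{"grip":0,"x":0,"y":0,"z":0,"rx":0,"ry":0,"rz":-8}]'|grep -v tool
python3 -m inch '[{"grip":0,"x":0,"y":0,"z":0,"rx":0,"ry":0,"rz":-5.9},{"grip":0,"x":-4.3,"y":0,"z":0.5,"rx":0,"ry":0,"rz":0},{"grip":0,"x":-4.3,"y":0,"z":0.5,"rx":0,"ry":0,"rz":0},{"grip":0,"x":-4.3,"y":0,"z":0.5,"rx":0,"ry":0,"rz":0},{"grip":0,"x":-4.3,"y":0,"z":0.5,"rx":0,"ry":0,"rz":0},{"grip":0,"x":-4.3,"y":-0.4,"z":0.5,"rx":0,"ry":0,"rz":0},{"grip":0,"x":0,"y":0,"z":0,"rx":0,"ry":0,"rz":0},{"grip":0,"x":0,"y":0,"z":0,"rx":0,"ry":0,"rz":0}]'|grep -v tool
cat >> h.py <<'E'
def saddle():
    """wrist view: blue crown blobs and white blocks"""
    c=manip.calibration('wrist'); im=manip.get_image('wrist'); hsv=cv2.cvtColor(im,cv2.COLOR_RGB2HSV)
    b=cv2.inRange(hsv,(100,120,60),(118,255,255)); n,l,s,ce=cv2.connectedComponentsWithStats(b)
    for i in range(1,n):
        if s[i,4]>150:
            r=cv2.minAreaRect(np.argwhere(l==i)[:,::-1].astype(np.float32)); print('blue',s[i].tolist(),ce[i].round(1),'z.08:',onz(c,*ce[i],.08).round(4)[:2],np.round(r[0],1),np.round(r[1],1),round(r[2],1))
    return im,c
E
python3 - <<'E'
from h import *
im,c=saddle(); cv2.imwrite('pics/w9.png',im[:,:,::-1]); go(.4623,-.3551,.25,63.1)
E
```

```text
t: 20.7
ee_pos: [0.5594, -0.1623, 0.269]
contact_force: [0.3, -0.9, 0.5]
width: 0.995
finger_force: 0.0
t: 21.5
ee_pos: [0.4584, -0.3526, 0.2444]
contact_force: [0.2, 0.6, -0.9]
width: 1.001
finger_force: 0.0
blue [332, 123, 154, 137, 7648] [416.5 186.6] z.08: [ 0.6012 -0.4128] [413.2 177.8] [170.6  83.3] 45.9
blue [262, 178, 38, 32, 834] [281.  196.8] z.08: [ 0.4604 -0.3541] [280.9 193.8] [37.1 30.5] 2.0
cur yaw 63.1 tilt 0.20; rz 0.0 deg, then cm [-0.23  0.39 -0.51]
```

View pics/w9.png

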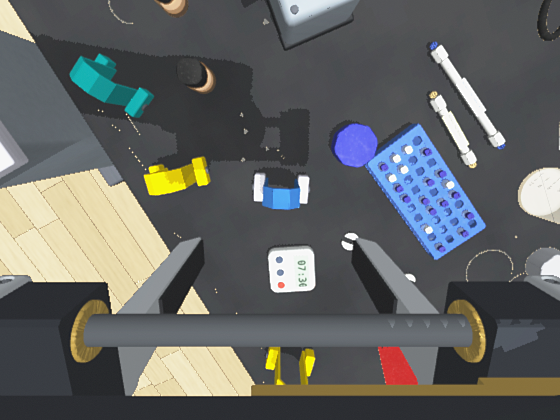

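The blue saddle is at (281,192), square to the tool, with its white blocks left and right and the crown at about rows 188–210.

```bash
python3 - <<'E'
from h import *
c=manip.calibration('wrist'); im=cv2.imread('pics/w9.png'); hsv=cv2.cvtColor(im,cv2.COLOR_BGR2HSV)
p=onz(c,281,199,.08); print(p); go(p[0],p[1],.037,63.1)
b=cv2.inRange(hsv[150:230,240:325],(0,0,170),(180,60,255))
n,l,s,ce=cv2.connectedComponentsWithStats(b)
for i in range(1,n):
    if s[i,4]>60: print(s[i]+[240,150,0,0,0],onz(c,*(ce[i]+[240,150]),.02))
E
```

```text
[ 0.46087173 -0.35517276  0.08      ]
cur yaw 63.1 tilt 0.20; rz 0.0 deg, then cm [-0.3   0.27 20.79]
[254 174  11  28 262] [ 0.43613839 -0.33886724  0.02      ]
[298 176  11  28 254] [ 0.48837414 -0.36804283  0.02      ]
```

```bash
python3 -m inch '[{"grip":0.25,"x":-0.2,"y":0.3,"z":0,"rx":0,"ry":0,"rz":2},{"grip":0.25,"x":0,"y":0,"z":4.5,"rx":0,"ry":0,"rz":0},{"grip":0.25,"x":0,"y":0,"z":4.5,"rx":0,"ry":0,"rz":0},{"grip":0.25,"x":0,"y":0,"z":4.5,"rx":0,"ry":0,"rz":0},{"grip":0.25,"x":0,"y":0,"z":4.5,"rx":0,"ry":0,"rz":0},{"grip":0.25,"x":0,"y":0,"z":2.8,"rx":0,"ry":0,"rz":0},{"grip":0.6,"x":0,"y":0,"z":0,"rx":0,"ry":0,"rz":0},{"grip":0.6,"x":0,"y":0,"z":0,"rx":0,"ry":0,"rz":0}]' 25|grep -v tool
python3 -m inch '[{"grip":0.7,"x":0,"y":0,"z":0,"rx":0,"ry":0,"rz":0},{"grip":0.7,"x":0,"y":0,"z":0,"rx":0,"ry":0,"rz":0},{"grip":0.7,"x":0,"y":0,"z":0,"rx":0,"ry":0,"rz":0}]'|grep -v tool
```

```text
t: 22.35
ee_pos: [0.4631, -0.3549, 0.0387]
contact_force: [0.2, 0.2, -0.1]
width: 0.615
finger_force: 0.0
t: 22.65
ee_pos: [0.4627, -0.3561, 0.0402]
contact_force: [-1.5, 1.2, 5.1]
width: 0.466
finger_force: 25.0
```

```bash
python3 -m inch '[{"grip":0.7,"x":0,"y":0,"z":-2,"rx":0,"ry":0,"rz":0},{"grip":0.7,"x":0,"y":0,"z":-3.5,"rx":0,"ry":0,"rz":0},{"grip":0.7,"x":0,"y":0,"z":-4,"rx":0,"ry":0,"rz":0},{"grip":0.7,"x":0,"y":0,"z":-4,"rx":0,"ry":0,"rz":0},{"grip":0.7,"x":0,"y":0,"z":-4,"rx":0,"ry":0,"rz":0},{"grip":0.7,"x":0,"y":0,"z":-3.5,"rx":0,"ry":0,"rz":0},{"grip":0.7,"x":0,"y":0,"z":0,"rx":0,"ry":0,"rz":0}]' 30|grep -v tool
python3 - <<'E'
from h import *
st(); go(.6187,.0221,.255,84.5); im,c=saddle(); cv2.imwrite('pics/w10.png',im[:,:,::-1])
E
```

```text
t: 23.35
ee_pos: [0.465, -0.3578, 0.2544]
contact_force: [0.8, -0.8, -1.7]
width: 0.47
finger_force: 30.0
t 23.35 ee [ 0.465  -0.3578  0.2544] F [ 0.8 -0.8 -1.7] w 0.47 ff 30.0 q [ 0.71  0.49 -0.16  1.66  0.09  0.99  0.02]
[[0.484, 0.875, 0.01], [0.875, -0.484, -0.007], [-0.001, 0.012, -1.0]]
cur yaw 61.1 tilt 0.68; rz -23.4 deg, then cm [39.29 11.66 -0.06]
blue [320, 118, 153, 132, 7217] [404.3 179.2] z.08: [ 0.6028 -0.4143] [400.2 170.2] [167.1  80.7] 43.8
blue [235, 220, 87, 92, 4654] [277.6 276.8] z.08: [ 0.415 -0.451] [278.  265.5] [91. 86.] 90.0
```

```bash
python3 -m inch '[{"grip":0.7,"x":0,"y":0,"z":0,"rx":0,"ry":0,"rz":-7.8},{"grip":0.7,"x":0,"y":0,"z":0,"rx":0,"ry":0,"rz":-7.8},{"grip":0.7,"x":0,"y":0,"z":0,"rx":0,"ry":0,"rz":-7.8},{"grip":0.7,"x":3.3,"y":1,"z":0,"rx":0,"ry":0,"rz":0},{"grip":0.7,"x":4,"y":1.2,"z":0,"rx":0,"ry":0,"rz":0},{"grip":0.7,"x":4,"y":1.2,"z":0,"rx":0,"ry":0,"rz":0},{"grip":0.7,"x":4,"y":1.2,"z":0,"rx":0,"ry":0,"rz":0},{"grip":0.7,"x":4,"y":1.2,"z":0,"rx":0,"ry":0,"rz":0}]'|grep -v tool
python3 -m inch '[{"grip":0.7,"x":4,"y":1.2,"z":0,"rx":0,"ry":0,"rz":0},{"grip":0.7,"x":4,"y":1.2,"z":0,"rx":0,"ry":0,"rz":0},{"grip":0.7,"x":4,"y":1.2,"z":0,"rx":0,"ry":0,"rz":0},{"grip":0.7,"x":4,"y":1.2,"z":0,"rx":0,"ry":0,"rz":0},{"grip":0.7,"x":4,"y":1.1,"z":0,"rx":0,"ry":0,"rz":0},{"grip":0.7,"x":0,"y":0,"z":0,"rx":0,"ry":0,"rz":0},{"grip":0.7,"x":0,"y":0,"z":0,"rx":0,"ry":0,"rz":0}]'|grep -v tool
python3 - <<'E'
from h import *
st(); go(.6187,.0221,.255,84.5); im=snap('wrist','w11.png')
E
```

```text
t: 24.2
ee_pos: [0.5375, -0.1676, 0.2468]
contact_force: [1.3, -0.1, -0.8]
width: 0.469
finger_force: 30.0
t: 24.9
ee_pos: [0.6151, 0.0253, 0.2466]
contact_force: [-0.0, -0.7, -1.8]
width: 0.468
finger_force: 30.0
t 24.9 ee [0.6151 0.0253 0.2466] F [-0.  -0.7 -1.8] w 0.468 ff 30.0 q [ 0.1   0.56 -0.3   1.57  0.18  1.04 -0.34]
[[0.093, 0.996, -0.003], [0.996, -0.093, -0.0], [-0.0, -0.003, -1.0]]
cur yaw 84.7 tilt 0.18; rz 0.2 deg, then cm [-0.29  0.39 -0.84]
```

View pics/w11.png

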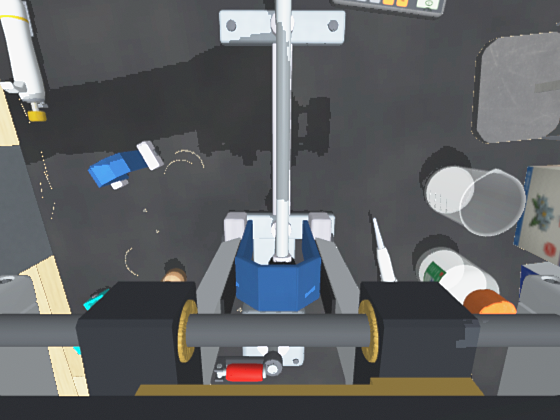

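The saddle is in the fingers with the bar between its legs (bar column about 283, legs 237–320). Saddle B is at (125,168). I compute the bar line from this view and lower.

```bash
python3 - <<'E'
from h import *
c=manip.calibration('wrist'); im=cv2.imread('pics/w11.png'); g=cv2.cvtColor(im,cv2.COLOR_BGR2GRAY)
pts=[]
for r in range(60,200,10):
    row=g[r,262:306].astype(int); x=np.where(row>np.percentile(row,55))[0]; 
    e=np.diff(cv2.GaussianBlur(g[r:r+1,262:306],(5,1),0)[0].astype(int)); L,Rr=262+np.argmax(e)+.5,262+np.argmin(e)+.5
    p=onz(c,(L+Rr)/2,r,.15); pts.append(p[:2]); print(r,L,Rr,p[:2].round(4))
pts=np.array(pts); k=np.polyfit(pts[:,1],pts[:,0],1); print('x at y=.0253',np.polyval(k,.0253),'yaw',-np.degrees(np.arctan(k[0])))
p=[onz(c,*q,.012)[:2] for q in[(231,25),(333,25)]]; print('left foot',np.mean(p,0))
E
```

```text
60 272.5 291.5 [0.6293 0.1502]
70 272.5 291.5 [0.6286 0.1428]
80 272.5 291.5 [0.6279 0.1352]
90 272.5 275.5 [0.6206 0.1282]
100 272.5 291.5 [0.6265 0.1198]
110 272.5 290.5 [0.6253 0.1119]
120 272.5 291.5 [0.625  0.1038]
130 272.5 290.5 [0.6238 0.0957]
140 272.5 290.5 [0.623  0.0874]
150 272.5 290.5 [0.6223 0.0789]
160 272.5 290.5 [0.6215 0.0703]
170 272.5 290.5 [0.6206 0.0616]
180 272.5 290.5 [0.6198 0.0527]
190 272.5 290.5 [0.619  0.0437]
x at y=.0253 0.6175134082963453 yaw -4.903247423102679
left foot [0.63710643 0.21595138]
```

```bash
python3 -m inch '[{"grip":0.7,"x":0,"y":0.2,"z":0,"rx":0,"ry":0,"rz":0},{"grip":0.7,"x":0,"y":0,"z":3,"rx":0,"ry":0,"rz":0},{"grip":0.7,"x":0,"y":0,"z":3,"rx":0,"ry":0,"rz":0},{"grip":0.7,"x":0,"y":0,"z":3,"rx":0,"ry":0,"rz":0},{"grip":0.7,"x":0,"y":0,"z":3,"rx":0,"ry":0,"rz":0},{"grip":0.7,"x":0,"y":0,"z":0,"rx":0,"ry":0,"rz":0}]'|grep -v tool
python3 -m inch '[{"grip":0.7,"x":0,"y":0,"z":0.4,"rx":0,"ry":0,"rz":0},{"grip":0.7,"x":0,"y":0,"z":0,"rx":0,"ry":0,"rz":0}]'|grep -v tool
python3 -m inch '[{"grip":0.7,"x":0,"y":0,"z":0.3,"rx":0,"ry":0,"rz":0},{"grip":0.7,"x":0,"y":0,"z":0,"rx":0,"ry":0,"rz":0}]'|grep -v tool
```

```text
t: 25.55
ee_pos: [0.6147, 0.0215, 0.1245]
contact_force: [-1.8, 0.5, -2.2]
width: 0.469
finger_force: 30.0
t: 25.75
ee_pos: [0.6191, 0.0234, 0.1257]
contact_force: [-0.3, -0.2, -2.4]
width: 0.468
finger_force: 30.0
t: 25.95
ee_pos: [0.6187, 0.0239, 0.1224]
contact_force: [0.7, -0.1, -2.4]
width: 0.468
finger_force: 30.0
```

```bash
for i in 1; do python3 -m inch '[{"grip":0.7,"x":0,"y":0,"z":0.3,"rx":0,"ry":0,"rz":0},{"grip":0.7,"x":0,"y":0,"z":0,"rx":0,"ry":0,"rz":0}]'|grep -v tool; done
python3 -m inch '[{"grip":0.7,"x":0,"y":0,"z":0.2,"rx":0,"ry":0,"rz":0},{"grip":0.7,"x":0,"y":0,"z":0,"rx":0,"ry":0,"rz":0}]'|grep -v tool
```

```text
t: 26.15
ee_pos: [0.619, 0.024, 0.1199]
contact_force: [-1.6, -0.7, 5.5]
width: 0.465
finger_force: 30.0
t: 26.35
ee_pos: [0.6191, 0.024, 0.1197]
contact_force: [-4.6, -0.1, 15.1]
width: 0.471
finger_force: 30.0
```

```bash
python3 -m inch '[{"grip":0.7,"x":0,"y":0,"z":-0.3,"rx":0,"ry":0,"rz":0},{"grip":0.25,"x":0,"y":0,"z":0,"rx":0,"ry":0,"rz":0},{"grip":0.25,"x":0,"y":0,"z":0,"rx":0,"ry":0,"rz":0},{"grip":0.25,"x":0,"y":0,"z":0,"rx":0,"ry":0,"rz":0},{"grip":0.25,"x":0,"y":0,"z":-3,"rx":0,"ry":0,"rz":0},{"grip":0.25,"x":0,"y":0,"z":-4,"rx":0,"ry":0,"rz":0},{"grip":0.25,"x":0,"y":0,"z":-4,"rx":0,"ry":0,"rz":0},{"grip":0.25,"x":0,"y":0,"z":-3,"rx":0,"ry":0,"rz":0}]'|grep -v tool
python3 - <<'E'
from h import *
go(.4234,.0725,.26,110); im=snap('top','top2.png')
hsv=cv2.cvtColor(im,cv2.COLOR_RGB2HSV); b=cv2.inRange(hsv,(100,130,70),(118,255,255)); c=manip.calibration('top')
n,l,s,ce=cv2.connectedComponentsWithStats(b[150:260])
for i in range(1,n):
    if s[i,4]>25: print(s[i,4],ce[i]+[0,150],onz(c,*(ce[i]+[0,150]),.08)[:2])
E
```

```text
t: 27.15
ee_pos: [0.6188, 0.0242, 0.2618]
contact_force: [1.1, -0.8, 0.2]
width: 0.753
finger_force: 0.0
cur yaw 84.5 tilt 0.12; rz -25.5 deg, then cm [ 11.22 -16.71   0.18]
1067 [369.76569822 177.27179007] [ 0.62260041 -0.44035595]
97 [136.07216495 228.73195876] [0.46255615 0.35824391]
```

Saddle A has been knocked: it is now near (0.463, 0.358). B next.

```bash
python3 -m inch '[{"grip":0.25,"x":0,"y":0,"z":0,"rx":0,"ry":0,"rz":-8.5},{"grip":0.25,"x":0,"y":0,"z":0,"rx":0,"ry":0,"rz":-8.5},{"grip":0.25,"x":0,"y":0,"z":0,"rx":0,"ry":0,"rz":-8.5},{"grip":0.25,"x":2.8,"y":-4.1,"z":0,"rx":0,"ry":0,"rz":0},{"grip":0.25,"x":2.8,"y":-4.1,"z":0,"rx":0,"ry":0,"rz":0},{"grip":0.25,"x":2.8,"y":-4.1,"z":0,"rx":0,"ry":0,"rz":0},{"grip":0.25,"x":2.8,"y":-4.1,"z":0,"rx":0,"ry":0,"rz":0},{"grip":0.25,"x":0,"y":0,"z":0,"rx":0,"ry":0,"rz":0}]'|grep -v tool
python3 -m inch '[{"grip":0.25,"x":0,"y":0,"z":0,"rx":0,"ry":0,"rz":0}]'|grep -v tool
cat >> h.py <<'E'
def blocks(im,c,u,v,w=60):
    """white blocks near a saddle at pixel u,v -> mid, heading of saddle x"""
    x0,y0=int(u-w),int(v-w); hsv=cv2.cvtColor(im,cv2.COLOR_RGB2HSV)
    b=cv2.inRange(hsv[y0:y0+2*w,x0:x0+2*w],(0,0,165),(180,60,255)); n,l,s,ce=cv2.connectedComponentsWithStats(b); P=[]
    for i in range(1,n):
        if s[i,4]>60:
            p=onz(c,*(ce[i]+[x0,y0]),.02)[:2]; P.append((s[i,4],p)); print('white',(s[i]+[x0,y0,0,0,0]).tolist(),p.round(4))
    P=sorted(P,key=lambda t:-t[0])[:2]
    if len(P)==2:
        d=P[0][1]-P[1][1]; m=(P[0][1]+P[1][1])/2; a=np.degrees(np.arctan2(d[1],d[0])); a=(a+90)%180-90
        print('mid',m.round(4),'x axis',round(a,1),'len',np.linalg.norm(d).round(4)); return m,a
E
python3 - <<'E'
from h import *
im,c=saddle(); cv2.imwrite('pics/w12.png',im[:,:,::-1])
hsv=cv2.cvtColor(im,cv2.COLOR_RGB2HSV); b=cv2.inRange(hsv,(100,120,60),(118,255,255)); n,l,s,ce=cv2.connectedComponentsWithStats(b)
i=1+np.argmin([np.hypot(*(ce[k]-[278,195])) if s[k,4]>150 else 1e9 for k in range(1,n)])
m,a=blocks(im,c,*ce[i]); 
bot=s[i,1]+s[i,3]; p=onz(c,s[i,0]+s[i,2]/2,bot-11,.08); print('crown',p); go(*((m+p[:2])/2),.038,a+90)
E
```

```text
t: 28.0
ee_pos: [0.4184, 0.0738, 0.2587]
contact_force: [0.6, 0.4, 0.3]
width: 0.753
finger_force: 0.0
t: 28.1
ee_pos: [0.4256, 0.0732, 0.2598]
contact_force: [0.5, -0.6, -0.1]
width: 0.748
finger_force: 0.0
blue [520, 2, 40, 15, 158] [540.6   8.3] z.08: [0.61   0.3464] [540.3   8.2] [40.   7.9] 13.2
blue [258, 175, 36, 30, 768] [275.1 192.5] z.08: [0.4207 0.0737] [275.5 189.5] [29. 35.] 90.0
blue [393, 274, 17, 31, 245] [401.5 287.7] z.08: [0.6162 0.0118] [400.3 288.3] [13.9 29.5] 12.3
white [249, 173, 10, 26, 217] [0.3929 0.062 ]
white [292, 172, 10, 26, 233] [0.4485 0.0834]
mid [0.4207 0.0727] x axis 21.1 len 0.0597
crown [0.42223295 0.07229871 0.08      ]
cur yaw 110.0 tilt 0.11; rz -1.1 deg, then cm [ 0.15 -0.53 22.18]
```

```bash
python3 -m inch '[{"grip":0.25,"x":0.1,"y":-0.5,"z":2,"rx":0,"ry":0,"rz":-1},{"grip":0.25,"x":0,"y":0,"z":4.5,"rx":0,"ry":0,"rz":0},{"grip":0.25,"x":0,"y":0,"z":4.5,"rx":0,"ry":0,"rz":0},{"grip":0.25,"x":0,"y":0,"z":4.5,"rx":0,"ry":0,"rz":0},{"grip":0.25,"x":0,"y":0,"z":4,"rx":0,"ry":0,"rz":0},{"grip":0.25,"x":0,"y":0,"z":2.5,"rx":0,"ry":0,"rz":0},{"grip":0.7,"x":0,"y":0,"z":0,"rx":0,"ry":0,"rz":0},{"grip":0.7,"x":0,"y":0,"z":0,"rx":0,"ry":0,"rz":0}]' 30|grep -v tool
python3 -m inch '[{"grip":0.7,"x":0,"y":0,"z":0,"rx":0,"ry":0,"rz":0},{"grip":0.7,"x":0,"y":0,"z":0,"rx":0,"ry":0,"rz":0},{"grip":0.7,"x":0,"y":0,"z":0,"rx":0,"ry":0,"rz":0}]'|grep -v tool
```

```text
t: 28.95
ee_pos: [0.4217, 0.0724, 0.0391]
contact_force: [-0.0, 0.2, 0.7]
width: 0.615
finger_force: 0.0
t: 29.25
ee_pos: [0.4222, 0.0725, 0.0407]
contact_force: [0.8, 0.2, 4.2]
width: 0.465
finger_force: 30.0
```

```bash
python3 -m inch '[{"grip":0.7,"x":0,"y":0,"z":-2,"rx":0,"ry":0,"rz":0},{"grip":0.7,"x":0,"y":0,"z":-3.5,"rx":0,"ry":0,"rz":0},{"grip":0.7,"x":0,"y":0,"z":-4,"rx":0,"ry":0,"rz":0},{"grip":0.7,"x":0,"y":0,"z":-4,"rx":0,"ry":0,"rz":0},{"grip":0.7,"x":0,"y":0,"z":-4,"rx":0,"ry":0,"rz":0},{"grip":0.7,"x":0,"y":0,"z":-3.5,"rx":0,"ry":0,"rz":0},{"grip":0.7,"x":0,"y":0,"z":0,"rx":0,"ry":0,"rz":0}]' 30|grep -v tool
python3 - <<'E'
from h import *
go(.6236,.0925,.25,84.5)
E
```

```text
t: 29.95
ee_pos: [0.4233, 0.0729, 0.2539]
contact_force: [0.5, 0.7, -1.4]
width: 0.467
finger_force: 30.0
cur yaw 110.9 tilt 0.56; rz 26.4 deg, then cm [ 3.87 19.75  0.39]
```

```bash
python3 -m inch '[{"grip":0.7,"x":0,"y":0,"z":0,"rx":0,"ry":0,"rz":6.6},{"grip":0.7,"x":0,"y":0,"z":0,"rx":0,"ry":0,"rz":6.6},{"grip":0.7,"x":0,"y":0,"z":0,"rx":0,"ry":0,"rz":6.6},{"grip":0.7,"x":0,"y":0,"z":0,"rx":0,"ry":0,"rz":6.6},{"grip":0.7,"x":0.9,"y":4.9,"z":0,"rx":0,"ry":0,"rz":0},{"grip":0.7,"x":0.9,"y":4.9,"z":0,"rx":0,"ry":0,"rz":0},{"grip":0.7,"x":1,"y":4.9,"z":0,"rx":0,"ry":0,"rz":0},{"grip":0.7,"x":1,"y":4.9,"z":0,"rx":0,"ry":0,"rz":0}]'|grep -v tool
python3 -m inch '[{"grip":0.7,"x":0,"y":0,"z":0,"rx":0,"ry":0,"rz":0},{"grip":0.7,"x":0,"y":0,"z":0,"rx":0,"ry":0,"rz":0},{"grip":0.7,"x":0,"y":0,"z":0,"rx":0,"ry":0,"rz":0}]'|grep -v tool
python3 - <<'E'
from h import *
go(.6236,.0925,.122,84.5)
E
```

```text
t: 30.75
ee_pos: [0.6203, 0.0913, 0.2484]
contact_force: [1.0, 0.6, -0.8]
width: 0.466
finger_force: 30.0
t: 31.05
ee_pos: [0.6175, 0.0916, 0.2487]
contact_force: [-1.0, -0.6, -0.7]
width: 0.468
finger_force: 30.0
cur yaw 84.6 tilt 0.16; rz 0.1 deg, then cm [ 0.15  0.6  12.67]
```

```bash
python3 -m inch '[{"grip":0.7,"x":0.1,"y":0.4,"z":0,"rx":0,"ry":0,"rz":0},{"grip":0.7,"x":0,"y":0,"z":2.5,"rx":0,"ry":0,"rz":0},{"grip":0.7,"x":0,"y":0,"z":2.5,"rx":0,"ry":0,"rz":0},{"grip":0.7,"x":0,"y":0,"z":0,"rx":0,"ry":0,"rz":0},{"grip":0.7,"x":0,"y":0,"z":0,"rx":0,"ry":0,"rz":0}]'|grep -v tool
python3 -m inch '[{"grip":0.7,"x":0,"y":0,"z":2.5,"rx":0,"ry":0,"rz":0},{"grip":0.7,"x":0,"y":0,"z":2.5,"rx":0,"ry":0,"rz":0},{"grip":0.7,"x":0,"y":0,"z":2,"rx":0,"ry":0,"rz":0},{"grip":0.7,"x":0,"y":0,"z":0,"rx":0,"ry":0,"rz":0},{"grip":0.7,"x":0,"y":0,"z":0,"rx":0,"ry":0,"rz":0}]'|grep -v tool
python3 -m inch '[{"grip":0.7,"x":0,"y":0,"z":0.5,"rx":0,"ry":0,"rz":0},{"grip":0.7,"x":0,"y":0,"z":0,"rx":0,"ry":0,"rz":0}]'|grep -v tool
python3 -m inch '[{"grip":0.7,"x":0,"y":0,"z":0.3,"rx":0,"ry":0,"rz":0},{"grip":0.7,"x":0,"y":0,"z":0,"rx":0,"ry":0,"rz":0}]'|grep -v tool
```

```text
t: 31.55
ee_pos: [0.6232, 0.0923, 0.2002]
contact_force: [0.3, 0.8, -1.4]
width: 0.465
finger_force: 30.0
t: 32.05
ee_pos: [0.6245, 0.0927, 0.1311]
contact_force: [0.2, -0.3, -1.3]
width: 0.468
finger_force: 30.0
t: 32.25
ee_pos: [0.624, 0.0924, 0.1254]
contact_force: [-0.2, -0.6, -0.9]
width: 0.465
finger_force: 30.0
t: 32.45
ee_pos: [0.6234, 0.0923, 0.1216]
contact_force: [0.6, 0.6, -1.5]
width: 0.468
finger_force: 30.0
```

```bash
python3 -m inch '[{"grip":0.7,"x":0,"y":0,"z":0.3,"rx":0,"ry":0,"rz":0},{"grip":0.7,"x":0,"y":0,"z":0,"rx":0,"ry":0,"rz":0}]'|grep -v tool
python3 -m inch '[{"grip":0.7,"x":0,"y":0,"z":0.1,"rx":0,"ry":0,"rz":0},{"grip":0.7,"x":0,"y":0,"z":0,"rx":0,"ry":0,"rz":0}]'|grep -v tool
```

```text
t: 32.65
ee_pos: [0.6239, 0.0924, 0.1202]
contact_force: [-2.6, -0.7, 9.2]
width: 0.47
finger_force: 30.0
t: 32.85
ee_pos: [0.6239, 0.0924, 0.1201]
contact_force: [-5.2, -1.7, 15.0]
width: 0.467
finger_force: 30.0
```

Seated. Release, retreat, and go toward A's new place.

```bash
python3 -m inch '[{"grip":0.7,"x":0,"y":0,"z":-0.2,"rx":0,"ry":0,"rz":0},{"grip":0.25,"x":0,"y":0,"z":0,"rx":0,"ry":0,"rz":0},{"grip":0.25,"x":0,"y":0,"z":0,"rx":0,"ry":0,"rz":0},{"grip":0.25,"x":0,"y":0,"z":0,"rx":0,"ry":0,"rz":0},{"grip":0.25,"x":0,"y":0,"z":-3,"rx":0,"ry":0,"rz":0},{"grip":0.25,"x":0,"y":0,"z":-4,"rx":0,"ry":0,"rz":0},{"grip":0.25,"x":0,"y":0,"z":-4,"rx":0,"ry":0,"rz":0},{"grip":0.25,"x":0,"y":0,"z":-3,"rx":0,"ry":0,"rz":0}]'|grep -v tool
python3 - <<'E'
from h import *
go(.4626,.355,.26,105); im=snap('top','top3.png')
hsv=cv2.cvtColor(im,cv2.COLOR_RGB2HSV); b=cv2.inRange(hsv,(100,130,70),(118,255,255)); c=manip.calibration('top')
n,l,s,ce=cv2.connectedComponentsWithStats(b[150:260])
for i in range(1,n):
    if s[i,4]>25: print(s[i,4],ce[i]+[0,150],onz(c,*(ce[i]+[0,150]),.08)[:2])
blocks(im,c,136,229,16) if 0 else None
w=cv2.inRange(hsv[212:246,118:156],(0,0,165),(180,60,255)); n,l,s,ce=cv2.connectedComponentsWithStats(w)
for i in range(1,n):
    if s[i,4]>8: print('white',s[i,4],onz(c,*(ce[i]+[118,212]),.02)[:2])
E
```

```text
t: 33.65
ee_pos: [0.6241, 0.0927, 0.2618]
contact_force: [0.3, -0.1, -0.2]
width: 0.75
finger_force: 0.0
cur yaw 84.6 tilt 0.12; rz -20.4 deg, then cm [29.52 -8.81  0.18]
1069 [369.8101029  177.25444341] [ 0.62265729 -0.44051026]
69 [231.57971014 177.97101449] [0.62963339 0.03269008]
26 [126.46153846 180.15384615] [0.62927923 0.39168234]
97 [136.07216495 228.73195876] [0.46255615 0.35824391]
white 40 [0.49568017 0.36722033]
white 55 [0.4387519  0.35094712]
```

```bash
python3 -m inch '[{"grip":0.25,"x":0,"y":0,"z":0,"rx":0,"ry":0,"rz":-7.1},{"grip":0.25,"x":0,"y":0,"z":0,"rx":0,"ry":0,"rz":-7.1},{"grip":0.25,"x":0,"y":0,"z":0,"rx":0,"ry":0,"rz":-7.2},{"grip":0.25,"x":4.3,"y":-1.1,"z":0,"rx":0,"ry":0,"rz":0},{"grip":0.25,"x":4.3,"y":-1.1,"z":0,"rx":0,"ry":0,"rz":0},{"grip":0.25,"x":4.3,"y":-1.1,"z":0,"rx":0,"ry":0,"rz":0},{"grip":0.25,"x":4.3,"y":-1.1,"z":0,"rx":0,"ry":0,"rz":0},{"grip":0.25,"x":4.3,"y":-1.1,"z":0,"rx":0,"ry":0,"rz":0}]'|grep -v tool
python3 -m inch '[{"grip":0.25,"x":4.3,"y":-1.1,"z":0,"rx":0,"ry":0,"rz":0},{"grip":0.25,"x":4.1,"y":-1.2,"z":0,"rx":0,"ry":0,"rz":0},{"grip":0.25,"x":0,"y":0,"z":0,"rx":0,"ry":0,"rz":0},{"grip":0.25,"x":0,"y":0,"z":0,"rx":0,"ry":0,"rz":0},{"grip":0.25,"x":0,"y":0,"z":0,"rx":0,"ry":0,"rz":0}]'|grep -v tool
python3 - <<'E'
from h import *
im,c=saddle(); cv2.imwrite('pics/w13.png',im[:,:,::-1])
hsv=cv2.cvtColor(im,cv2.COLOR_RGB2HSV); b=cv2.inRange(hsv,(100,120,60),(118,255,255)); n,l,s,ce=cv2.connectedComponentsWithStats(b)
i=1+np.argmin([np.hypot(*(ce[k]-[278,195])) if s[k,4]>150 else 1e9 for k in range(1,n)])
m,a=blocks(im,c,*ce[i]); 
bot=s[i,1]+s[i,3]; p=onz(c,s[i,0]+s[i,2]/2,bot-11,.08); print('crown',p); go(*((m+p[:2])/2),.038,a+90)
E
```

```text
t: 34.5
ee_pos: [0.5103, 0.2851, 0.2591]
contact_force: [-0.0, 0.4, -0.7]
width: 0.749
finger_force: 0.0
t: 35.0
ee_pos: [0.4671, 0.3568, 0.259]
contact_force: [0.9, 0.2, -0.3]
width: 0.748
finger_force: 0.0
blue [258, 173, 37, 30, 767] [275.9 190.4] z.08: [0.4622 0.3602] [275.7 187.8] [28.6 36.1] 88.0
blue [397, 190, 90, 22, 763] [435.6 199.9] z.08: [0.6477 0.4008] [441.5 200.5] [88.5 12.9] 6.8
white [292, 169, 11, 27, 255] [0.4905 0.3686]
white [250, 171, 11, 27, 230] [0.4338 0.3506]
mid [0.4621 0.3596] x axis 17.6 len 0.0594
crown [0.46344878 0.35849405 0.08      ]
cur yaw 105.8 tilt 0.08; rz -1.8 deg, then cm [ 0.38 -0.36 22.11]
```

```bash
python3 -m inch '[{"grip":0.25,"x":0.3,"y":-0.4,"z":2,"rx":0,"ry":0,"rz":-1.5},{"grip":0.25,"x":0,"y":0,"z":4.5,"rx":0,"ry":0,"rz":0},{"grip":0.25,"x":0,"y":0,"z":4.5,"rx":0,"ry":0,"rz":0},{"grip":0.25,"x":0,"y":0,"z":4.5,"rx":0,"ry":0,"rz":0},{"grip":0.25,"x":0,"y":0,"z":4,"rx":0,"ry":0,"rz":0},{"grip":0.25,"x":0,"y":0,"z":2.5,"rx":0,"ry":0,"rz":0},{"grip":0.7,"x":0,"y":0,"z":0,"rx":0,"ry":0,"rz":0},{"grip":0.7,"x":0,"y":0,"z":0,"rx":0,"ry":0,"rz":0}]' 30|grep -v tool
python3 -m inch '[{"grip":0.7,"x":0,"y":0,"z":0,"rx":0,"ry":0,"rz":0},{"grip":0.7,"x":0,"y":0,"z":0,"rx":0,"ry":0,"rz":0},{"grip":0.7,"x":0,"y":0,"z":0,"rx":0,"ry":0,"rz":0}]'|grep -v tool
python3 -m inch '[{"grip":0.7,"x":0,"y":0,"z":-2,"rx":0,"ry":0,"rz":0},{"grip":0.7,"x":0,"y":0,"z":-3.5,"rx":0,"ry":0,"rz":0},{"grip":0.7,"x":0,"y":0,"z":-4,"rx":0,"ry":0,"rz":0},{"grip":0.7,"x":0,"y":0,"z":-4,"rx":0,"ry":0,"rz":0},{"grip":0.7,"x":0,"y":0,"z":-4,"rx":0,"ry":0,"rz":0},{"grip":0.7,"x":0,"y":0,"z":-3.5,"rx":0,"ry":0,"rz":0},{"grip":0.7,"x":0,"y":0,"z":0,"rx":0,"ry":0,"rz":0},{"grip":0.7,"x":0,"y":0,"z":0,"rx":0,"ry":0,"rz":0}]' 30|grep -v tool
python3 - <<'E'
from h import *
go(.631,.1622,.25,84.5)
E
```

```text
t: 35.85
ee_pos: [0.4623, 0.3593, 0.0397]
contact_force: [-0.5, 0.2, 0.8]
width: 0.62
finger_force: 0.0
t: 36.15
ee_pos: [0.463, 0.3609, 0.0413]
contact_force: [0.8, 0.4, 5.4]
width: 0.466
finger_force: 30.0
t: 36.95
ee_pos: [0.4613, 0.3598, 0.25]
contact_force: [0.0, 0.0, -1.4]
width: 0.464
finger_force: 30.0
cur yaw 107.5 tilt 0.06; rz 23.0 deg, then cm [-18.04  18.78   0.  ]
```

```bash
python3 -m inch '[{"grip":0.7,"x":0,"y":0,"z":0,"rx":0,"ry":0,"rz":7.7},{"grip":0.7,"x":0,"y":0,"z":0,"rx":0,"ry":0,"rz":7.7},{"grip":0.7,"x":0,"y":0,"z":0,"rx":0,"ry":0,"rz":7.6},{"grip":0.7,"x":-3,"y":3.1,"z":0,"rx":0,"ry":0,"rz":0},{"grip":0.7,"x":-3,"y":3.1,"z":0,"rx":0,"ry":0,"rz":0},{"grip":0.7,"x":-3,"y":3.1,"z":0,"rx":0,"ry":0,"rz":0},{"grip":0.7,"x":-3,"y":3.1,"z":0,"rx":0,"ry":0,"rz":0},{"grip":0.7,"x":-3,"y":3.2,"z":0,"rx":0,"ry":0,"rz":0}]'|grep -v tool
python3 -m inch '[{"grip":0.7,"x":-3,"y":3.2,"z":0,"rx":0,"ry":0,"rz":0},{"grip":0.7,"x":0,"y":0,"z":0,"rx":0,"ry":0,"rz":0},{"grip":0.7,"x":0,"y":0,"z":0,"rx":0,"ry":0,"rz":0},{"grip":0.7,"x":0,"y":0,"z":0,"rx":0,"ry":0,"rz":0},{"grip":0.7,"x":0,"y":0,"z":0,"rx":0,"ry":0,"rz":0}]'|grep -v tool
python3 - <<'E'
from h import *
go(.631,.1622,.13,84.5)
E
```

```text
t: 37.75
ee_pos: [0.6018, 0.1937, 0.2471]
contact_force: [1.0, 0.8, -0.5]
width: 0.468
finger_force: 30.0
t: 38.25
ee_pos: [0.6299, 0.1647, 0.249]
contact_force: [-0.3, 0.8, -1.6]
width: 0.47
finger_force: 30.0
cur yaw 84.7 tilt 0.10; rz 0.2 deg, then cm [-0.24  0.13 11.9 ]
```

```bash
python3 -m inch '[{"grip":0.7,"x":-0.2,"y":0.1,"z":0,"rx":0,"ry":0,"rz":0},{"grip":0.7,"x":0,"y":0,"z":2.5,"rx":0,"ry":0,"rz":0},{"grip":0.7,"x":0,"y":0,"z":2.5,"rx":0,"ry":0,"rz":0},{"grip":0.7,"x":0,"y":0,"z":0,"rx":0,"ry":0,"rz":0},{"grip":0.7,"x":0,"y":0,"z":0,"rx":0,"ry":0,"rz":0}]'|grep -v tool
python3 -m inch '[{"grip":0.7,"x":0,"y":0,"z":2.5,"rx":0,"ry":0,"rz":0},{"grip":0.7,"x":0,"y":0,"z":2.5,"rx":0,"ry":0,"rz":0},{"grip":0.7,"x":0,"y":0,"z":2,"rx":0,"ry":0,"rz":0},{"grip":0.7,"x":0,"y":0,"z":0,"rx":0,"ry":0,"rz":0},{"grip":0.7,"x":0,"y":0,"z":0,"rx":0,"ry":0,"rz":0}]'|grep -v tool
python3 -m inch '[{"grip":0.7,"x":0,"y":0,"z":0.5,"rx":0,"ry":0,"rz":0},{"grip":0.7,"x":0,"y":0,"z":0,"rx":0,"ry":0,"rz":0}]'|grep -v tool
python3 -m inch '[{"grip":0.7,"x":0,"y":0,"z":0.3,"rx":0,"ry":0,"rz":0},{"grip":0.7,"x":0,"y":0,"z":0,"rx":0,"ry":0,"rz":0}]'|grep -v tool
python3 -m inch '[{"grip":0.7,"x":0,"y":0,"z":0.3,"rx":0,"ry":0,"rz":0},{"grip":0.7,"x":0,"y":0,"z":0,"rx":0,"ry":0,"rz":0}]'|grep -v tool
```

```text
t: 38.75
ee_pos: [0.632, 0.1612, 0.1998]
contact_force: [0.1, 1.1, -1.2]
width: 0.466
finger_force: 30.0
t: 39.25
ee_pos: [0.6331, 0.1614, 0.131]
contact_force: [0.1, 0.2, -1.3]
width: 0.469
finger_force: 30.0
t: 39.45
ee_pos: [0.6327, 0.161, 0.1254]
contact_force: [-0.5, 0.5, -2.2]
width: 0.463
finger_force: 30.0
t: 39.65
ee_pos: [0.6321, 0.1607, 0.1216]
contact_force: [-0.5, 0.6, -0.5]
width: 0.465
finger_force: 30.0
t: 39.85
ee_pos: [0.6324, 0.1609, 0.1207]
contact_force: [-4.2, -1.4, 10.6]
width: 0.468
finger_force: 30.0
```

Seated. Release, retreat high and to the robot side, then check.

```bash
python3 -m inch '[{"grip":0.7,"x":0,"y":0,"z":-0.2,"rx":0,"ry":0,"rz":0},{"grip":0.25,"x":0,"y":0,"z":0,"rx":0,"ry":0,"rz":0},{"grip":0.25,"x":0,"y":0,"z":0,"rx":0,"ry":0,"rz":0},{"grip":0.25,"x":0,"y":0,"z":0,"rx":0,"ry":0,"rz":0},{"grip":0.25,"x":0,"y":0,"z":-3,"rx":0,"ry":0,"rz":0},{"grip":0.25,"x":0,"y":0,"z":-4,"rx":0,"ry":0,"rz":0},{"grip":0.25,"x":0,"y":0,"z":-4,"rx":0,"ry":0,"rz":0},{"grip":0.25,"x":0,"y":0,"z":-4.5,"rx":0,"ry":0,"rz":0}]'|grep -v tool
python3 -m inch '[{"grip":0.25,"x":0,"y":-4,"z":-2,"rx":0,"ry":0,"rz":0},{"grip":0.25,"x":0,"y":-4.5,"z":0,"rx":0,"ry":0,"rz":0},{"grip":0.25,"x":0,"y":-4.5,"z":0,"rx":0,"ry":0,"rz":0},{"grip":0.25,"x":3,"y":-3,"z":0,"rx":0,"ry":0,"rz":0},{"grip":0.25,"x":4,"y":-2.5,"z":0,"rx":0,"ry":0,"rz":0},{"grip":0.25,"x":4,"y":0,"z":0,"rx":0,"ry":0,"rz":0},{"grip":0.25,"x":4,"y":0,"z":0,"rx":0,"ry":0,"rz":0},{"grip":0.25,"x":0,"y":0,"z":0,"rx":0,"ry":0,"rz":0}]'|grep -v tool
python3 - <<'E'
from h import *
a=snap('top','top4.png')[145:265,130:370,::-1]; b=snap('scene','scene4.png')[150:290,180:360,::-1]
a=cv2.resize(a,(760,380),interpolation=cv2.INTER_CUBIC); b=cv2.resize(b,(270,210),interpolation=cv2.INTER_CUBIC)
o=np.zeros((595,760,3),np.uint8); o[:380]=a; o[383:593,:270]=b; cv2.imwrite('pics/chk.png',o)
E
```

```text
t: 40.65
ee_pos: [0.6315, 0.1605, 0.2762]
contact_force: [1.0, 0.1, 0.8]
width: 0.752
finger_force: 0.0
t: 41.45
ee_pos: [0.4607, 0.3343, 0.2955]
contact_force: [-0.1, -0.0, 0.1]
width: 0.748
finger_force: 0.0
```

View pics/chk.png

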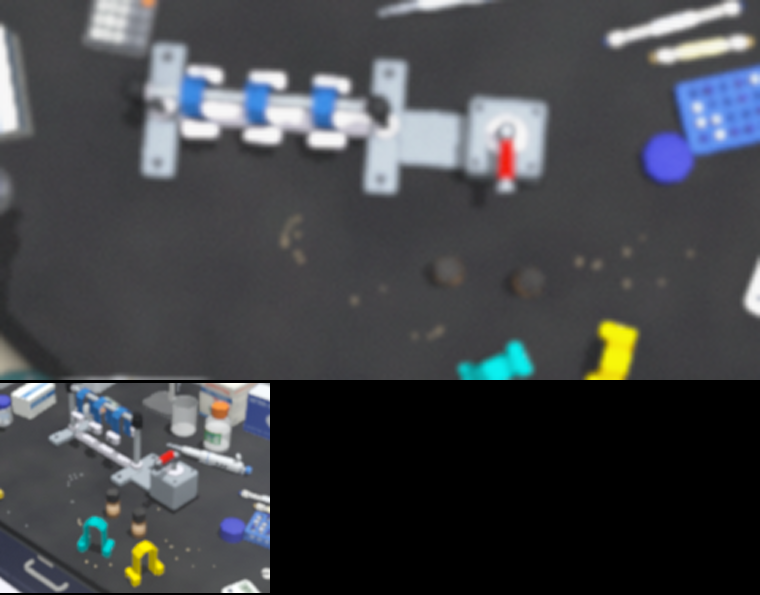

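Three saddles hang square with clear gaps, and the handle is flat. My last downward press slipped sideways and may have turned the crank back slightly, so I nudge it against its stop with closed fingers to be sure.

```bash
python3 -c "
from h import *
go(.5424,-.1965,.20,84.5)"
```

```text
cur yaw 84.6 tilt 0.06; rz 0.1 deg, then cm [-51.46  13.05   9.5 ]
```

```bash
python3 -m inch '[{"grip":1,"x":-4.7,"y":0,"z":0,"rx":0,"ry":0,"rz":0},{"grip":1,"x":-4.7,"y":0,"z":0,"rx":0,"ry":0,"rz":0},{"grip":1,"x":-4.7,"y":0,"z":0,"rx":0,"ry":0,"rz":0},{"grip":1,"x":-4.7,"y":0,"z":0,"rx":0,"ry":0,"rz":0},{"grip":1,"x":-4.7,"y":1,"z":0,"rx":0,"ry":0,"rz":0},{"grip":1,"x":-4.7,"y":1,"z":0,"rx":0,"ry":0,"rz":0},{"grip":1,"x":-4.7,"y":1,"z":0,"rx":0,"ry":0,"rz":0},{"grip":1,"x":-4.7,"y":1,"z":0,"rx":0,"ry":0,"rz":0}]' 15|grep -v tool
python3 -m inch '[{"grip":1,"x":-4.7,"y":1,"z":0,"rx":0,"ry":0,"rz":0},{"grip":1,"x":-4.7,"y":1,"z":0,"rx":0,"ry":0,"rz":0},{"grip":1,"x":-4.4,"y":2,"z":0,"rx":0,"ry":0,"rz":0},{"grip":1,"x":0,"y":3,"z":3,"rx":0,"ry":0,"rz":0},{"grip":1,"x":0,"y":2,"z":3,"rx":0,"ry":0,"rz":0},{"grip":1,"x":0,"y":0,"z":3,"rx":0,"ry":0,"rz":0},{"grip":1,"x":0,"y":0,"z":0,"rx":0,"ry":0,"rz":0}]' 15|grep -v tool
python3 -c "
from h import *
go(.5424,-.1965,.126,84.5)"
```

```text
t: 42.35
ee_pos: [0.465, -0.054, 0.2957]
contact_force: [1.6, 1.2, -0.3]
width: 0.103
finger_force: 0.0
t: 43.05
ee_pos: [0.5384, -0.1971, 0.2016]
contact_force: [-1.0, 0.3, 0.3]
width: 0.003
finger_force: 0.0
cur yaw 84.4 tilt 0.52; rz -0.1 deg, then cm [0.1  0.39 7.56]
```

```bash
python3 -m inch '[{"grip":1,"x":0,"y":0.2,"z":4,"rx":0,"ry":0,"rz":0},{"grip":1,"x":0,"y":0,"z":3.5,"rx":0,"ry":0,"rz":0},{"grip":1,"x":0.8,"y":0,"z":0,"rx":0,"ry":0,"rz":0},{"grip":1,"x":0.4,"y":0,"z":0,"rx":0,"ry":0,"rz":0},{"grip":1,"x":0,"y":0,"z":0,"rx":0,"ry":0,"rz":0}]'|grep -v tool
for i in 1 2 3; do python3 -m inch '[{"grip":1,"x":0.3,"y":0,"z":0,"rx":0,"ry":0,"rz":0},{"grip":1,"x":0,"y":0,"z":0,"rx":0,"ry":0,"rz":0}]'|grep -E "pos|contact"; done
```

```text
t: 43.55
ee_pos: [0.5473, -0.1839, 0.1332]
contact_force: [0.1, 0.7, 0.1]
width: 0.005
finger_force: 0.0
ee_pos: [0.547, -0.182, 0.1322]
contact_force: [1.2, -0.7, 0.6]
ee_pos: [0.5466, -0.1793, 0.131]
contact_force: [1.3, -2.6, 0.5]
ee_pos: [0.5466, -0.1787, 0.1308]
contact_force: [1.2, -7.9, 0.2]
```

```bash
for i in 1 2; do python3 -m inch '[{"grip":1,"x":0.3,"y":0,"z":0,"rx":0,"ry":0,"rz":0},{"grip":1,"x":0,"y":0,"z":0,"rx":0,"ry":0,"rz":0}]'|grep -E "pos|contact"; done
python3 -m inch '[{"grip":1,"x":-2.5,"y":0,"z":0,"rx":0,"ry":0,"rz":0},{"grip":1,"x":0,"y":0,"z":-4,"rx":0,"ry":0,"rz":0},{"grip":1,"x":0,"y":0,"z":-4,"rx":0,"ry":0,"rz":0},{"grip":1,"x":0,"y":-4,"z":-4,"rx":0,"ry":0,"rz":0},{"grip":1,"x":-3,"y":-4,"z":0,"rx":0,"ry":0,"rz":0},{"grip":1,"x":-4,"y":0,"z":0,"rx":0,"ry":0,"rz":0},{"grip":1,"x":-4,"y":0,"z":0,"rx":0,"ry":0,"rz":0},{"grip":1,"x":0,"y":0,"z":0,"rx":0,"ry":0,"rz":0}]'|grep -v tool
python3 - <<'E'
from h import *
im=snap('top','top5.png'); o=cv2.imread('pics/top4.png')[:,:,::-1]; c=manip.calibration('top')
for n,i in(('before',o),('now',im)):
    hsv=cv2.cvtColor(np.ascontiguousarray(i),cv2.COLOR_RGB2HSV); r=cv2.inRange(hsv,(0,120,100),(7,255,255))|cv2.inRange(hsv,(173,120,100),(180,255,255))
    m=np.zeros_like(r); m[175:212,270:305]=r[175:212,270:305]; p=np.argwhere(m)[:,::-1]; print(n,len(p),p.mean(0).round(2),p.ptp(0) if hasattr(p,'ptp') else np.ptp(p,0),np.round(onz(c,*p.mean(0),.135),4))
    b=cv2.inRange(hsv,(100,130,70),(118,255,255))[150:200,180:245]; k,l,s,ce=cv2.connectedComponentsWithStats(b)
    for j in range(1,k):
        if s[j,4]>20: print('  blue',s[j,4],(ce[j]+[180,150]).round(1),onz(c,*(ce[j]+[180,150]),.16)[:2].round(4))
E
```

```text
ee_pos: [0.5466, -0.1785, 0.1308]
contact_force: [0.0, -12.2, 0.0]
ee_pos: [0.5467, -0.1783, 0.131]
contact_force: [0.3, -17.0, -0.5]
t: 45.35
ee_pos: [0.457, -0.3023, 0.2456]
contact_force: [0.1, 0.4, 0.4]
width: 0.001
finger_force: 0.0
before 53 [289.17 195.04] [ 4 11] [ 0.5607 -0.1617  0.135 ]
  blue 70 [190.1 174.9] [0.63   0.1596]
  blue 69 [210.5 176.7] [0.6231 0.0934]
  blue 69 [231.6 178. ] [0.6174 0.0249]
now 50 [288.66 195.6 ] [ 5 10] [ 0.5588 -0.16    0.135 ]
  blue 70 [190.1 175. ] [0.6298 0.1596]
  blue 69 [210.5 176.7] [0.6231 0.0934]
  blue 69 [231.6 178. ] [0.6174 0.0249]
```

```bash
python3 - <<'E'
from h import *
for f in ('top4','top1'):
    hsv=cv2.cvtColor(cv2.imread(f'pics/{f}.png'),cv2.COLOR_BGR2HSV); b=cv2.inRange(hsv,(98,110,60),(122,255,255)); k,l,s,ce=cv2.connectedComponentsWithStats(b)
    print(f,[(int(s[j,4]),ce[j].round().tolist()) for j in range(1,k) if s[j,4]>30])
print(manip.hand_in())
E
```

```text
top4 [(448, [309.0, 81.0]), (139, [475.0, 91.0]), (123, [459.0, 110.0]), (1367, [365.0, 180.0]), (81, [190.0, 175.0]), (77, [210.0, 177.0]), (76, [232.0, 178.0]), (32, [126.0, 180.0]), (50, [126.0, 203.0])]
top1 [(445, [309.0, 81.0]), (139, [475.0, 91.0]), (125, [459.0, 110.0]), (1369, [365.0, 180.0]), (32, [126.0, 180.0]), (297, [119.0, 203.0]), (102, [345.0, 225.0]), (108, [145.0, 238.0]), (103, [220.0, 239.0])]
the job is handed in; nothing more can be done
None
```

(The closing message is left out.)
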